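# Check weight onto the balance

### The arm

A 7-joint arm with a two-finger parallel gripper is mounted at the origin on the work surface. World frame = base frame: x ahead of the robot, y to its left, z up, the work surface at z = 0. Lengths are in mm, angles in rad, forces in N, time in s.
With the tool pointing down it reaches from about 425 to 925 mm from the base axis. Payload 6.8 kg.
Tool frame: the origin (TCP) lies midway between the tips of the shut fingers; the grasp point (between the pads) lies 19 mm behind it; z points along the fingers, y is the direction in which the jaws open and shut (so a half turn about z gives the same grasp; the last joint's range is limited). The gripper opens to 85 mm and grips with 20 to 120 N. Pads are 22 mm wide; open, the fingers measure 114 mm over their backs; the gripper's body (76 mm by 85 mm) begins 54 mm behind the grasp point. The pads swing forward as they close: fully open they stand 13 mm farther back than shut.
Start: joints at [1.024, 0.477, 0.022, 1.555, -0.011, 1.109, -0.083], TCP at [286.787, -611.065, 231.308] pointing down, gripper open.
Joint ranges: [-2.96, 2.96], [-0.34, 2.1], [-1.41, 1.46], [0.24, 2.44], [-1.37, 4.51], [0.17, 1.92], [-2.96, 2.96]. Speed limits (rad/s): [2.39, 2.39, 3.14, 3.14, 3.14, 3.14, 3.14].

### API

Orientations are given as a unit quaternion [x, y, z, w].
In Python, from rig import manip, eyes gives the robot as it stands.
- The arm moves only by the tool arm_command, never from a script. Its argument "steps" is a list of rows, each a list of 5 numbers: the shift along the world's x, y, z in m, then the turn about the world's z in degrees, then the opening, from 0 (shut) to 1 (fully open). In form: [[x, y, z, twist, jaw], ...]. A call has 1 to 10 rows; each row is the pose to reach, as a shift and turn from the pose measured when the call began; what a row does not reach only later rows make up. A row lasts 1/12 s, in which the tool goes at most 41.7 mm and 7.16 degrees, less where a joint would pass 70% of its speed; a pose out of reach is approached as far as the arm can. A call with a gripper value outside its range is refused whole. The fingers move at their own pace and stop on an object; the grip force is fixed at half the most. Time passes only in rows, so rows that repeat a pose let the fingers close. It gives the time, the measured TCP pose, the force and the opening at its end, in the units of the state.
- manip.get_state(): the state, without advancing time (a new reading comes with each control period).
- eyes.get_image(name): name is "scene" or "top" or "wrist"; returns a dict with "color" (480x640x3 uint8, red, green, blue), "mtx" (3x3 intrinsics, pixels), "k1" (the pictures are not rectified: a ray, as slopes to the right and down, at radius r is drawn at 1 + k1 r^2 times it, then the intrinsics apply), "origin" and "orientation" of the camera in the world. Camera axes: x right, y up, looking along -z (the intrinsics and any distortion apply to the point x, -y, -z); pixel columns grow to the right and rows downward; lengths in mm; the calibration is good to about 2 mm. A picture is of the moment at which its call begins. There is no depth.
- manip.job_done(): hands the job in, once; it reports no verdict.
Trained networks look in a picture, given as the dict that the camera call returned (one of the last four; its "shot" number tells which), for a name from the list of things; names that differ only in an ending like _2 or _b are one class to them, and where a whole thing is asked for, a point or a joint stands for the part that bears it (a point fixed in the world has none). Each returns a list of dicts, best first, with "confidence" (0 to 1); they miss things now and then, are a little off and sometimes report something else, mostly with a low value. They report only what shows in the picture. A call takes as long as a camera call.
- eyes.boxes_of(picture, thing): "rect" ([centre column, centre row, width, height] in pixels, round what is visible of it).
- eyes.cut_out(picture, thing): "region" (480x640 bool, what is visible of it) and "rect" ([centre column, centre row, width, height] in pixels, round what is visible of it).
The state is a dict: "clock": time; "q": joint angles; "qd": joint speeds; "joint_torque": joint torques, N m; "ee_pos": TCP position; "tcp_rot": TCP orientation; "ft_force": force on the tool from outside, world axes, zero at the start; "moment": the same for the moment, N m; "width": opening from 0.0 (shut) to 1.0 (fully open).
Only numpy, scipy, OpenCV 4.12 (cv2) and the standard library are available. Lean on these libraries where they do the work, as an engineer would, in place of code of your own. Each camera call takes 0.05 s, during which the arm holds its last target.

### The job

Check the balance with its largest weight. Take the sprung tongs from their rack, feel down into the weight's narrow well in the wooden block, squeeze the jaws on its knob just firmly enough, draw it out and seat it gently, fully home and upright, in the round recess of the balance pan; then hang the tongs back in the rack's slot. Touch the weight with the tongs only, never press or drop anything hard on the delicate pan, and leave the other weights, the tubs and the jar where they are.

Things in the scene. Friction and masses are not known exactly. Their poses are not given: they have to be found in the camera images.
- tongs: Sprung steel tongs with blue finger grips, 131 mm long, 90 g, hanging jaws down in the rack. Origin: midway between the arms, level with the underside of the blue ledges that rest on the rack. z up to the bow (its top at z 70), y from the right arm to the left. Jaw tips at z -62. Take and squeeze them along y by the two grips, centred at z 25, each 20 wide along x and 14 high. Ledge tops at z 4.
- tongs_left: Arm of the tongs at +y; origin on its hinge (y 9, z 60 of the tongs), sprung open to a stop. Width over both grips / gap between jaws / spring force on each grip: free 28.8 mm / 24 mm / 9 N; to carry and to enter the well 27.2 / 18.7 / 12; shut on the knob 26 / 15 / 14. From there a jaw bears on the knob with 0.31 of the grip force above 14 N. 5 to 9 N a jaw is right (grip 30 to 42 N); over 13 N marks it.
- tongs_right: The other arm, at -y, mirrored. Each arm is a steel leaf 10 mm wide along x, ending in a flat lined jaw 16 high (z -62 to -46 of the tongs) and 3 thick, so the jaws measure their gap + 6 mm outside. Blue ledges, 22 wide along x, reach out along y from 14 to 27 mm each side.
- weight200: The largest weight: polished steel, 200 g, standing in the widest well, held by two spring fingers that drag on it for the first 30 mm of the way up: gripped too lightly the jaws slip off. Origin: centre of its underside, z up. Body 28 mm across, 36 high; neck 10 across; knob 15 across from z 43.5 to 51.5. The jaws pass either side of the knob until their tips rest on the body's shoulder (z 36).
- weight100: Middle weight, 100 g, 22 mm across, in the middle well: leave it there.
- weight50: Small weight, 50 g, 18 mm across, in the narrowest well: leave it there.
- weightblock: Fixed wooden block 68 x 152 x 88 mm (x, y, z) with three round wells in a row along y; origin at the centre of its underside, z up. The widest well has its floor 10 mm above the underside. The tongs must not press on it with over 15 N.
- well200 (a point): Centre of the mouth (z 88 of the block) of the largest weight's well: round, 31 mm across, 78 deep, its mouth eased by 2 mm; the weight stands on its floor, knob top 26 mm below the mouth.
- balance: Fixed white top-pan balance, 225 x 190 mm, case top 58 mm above the table, grey display end towards its -x. Origin on the table under the pan's centre.
- pan: Its square steel pan, 112 x 112 x 8 mm, top at 74 mm above the table; origin at the centre of its underside. It stands firm up to 4 N, then sinks on an overload spring (1.5 N a mm, 4 mm). Delicate: over 9 N is too much; the weight itself is 2 N.
- recess (a point): Centre of the floor of the round dark recess in the middle of the pan: 30 mm across, 4 mm deep, floor 70 mm above the table, for the weight's 28 mm foot.
- rack: Fixed tongs rack: dark base 80 x 110 mm, aluminium top plate 46 x 108 mm with its upper face at 80 mm. Origin at the centre of its underside, y along the slot.
- slot (a point): Centre of the slot in the rack's upper face: 18 mm along the rack's x, 40 mm along its y, open below. The tongs' origin comes here when they hang on their ledges.
- tub_a: Empty clear plastic tub, 110 mm across, 95 high, a bystander; origin under its centre.
- tub_b: Another such tub, a bystander; origin under its centre.
- samplejar: White sample jar with a lid, 90 mm across, 90 high, a bystander; origin under its centre.

How it is judged:
By the outcome, as a careful person would: the job done as asked, in the order asked, and still so for the second after the job is handed in, with the robot touching nothing.
It also fails if it takes over 64 s, if anything falls off the work surface, if the arm or the gripper's body presses on something with over 40 N, if the wrist force passes 120 N, or if a joint passes its speed limit or range.

## Working session

There is one attempt and no reset: what is moved stays moved. The work goes in short steps, Python scripts to look and compute and a tool call to move; the robot and the scene stay as the last step left them, time stands still between calls to the robot, and variables do not carry over. Pictures are saved under pics/ and viewed, and the job is handed in when it is done.

Besides the shell and the picture viewer there is one more tool, called after "Emit:" as name(argument=value, ...) on one line, values as JSON. arm_command: Moves the arm, as the interface text tells. Its arguments: {"type":"object","properties":{"steps":{"type":"array"}},"required":["steps"]}

```bash
ls; mkdir -p pics; python3 - <<'E'
from rig import manip, eyes
import cv2
s=manip.get_state(); print(s)
for n in ["scene","top","wrist"]:
    p=eyes.get_image(n); cv2.imwrite(f"pics/{n}0.png",p["color"][:,:,::-1]); print(n,p["mtx"].tolist(),p["k1"],p["origin"],p["orientation"],p["shot"])
E
```

```text
pics
{'clock': 0.0, 'q': array([ 1.02390571,  0.47786696,  0.02234237,  1.55644122, -0.01154114,
        1.10926163, -0.08310253]), 'qd': array([-7.99960954e-05, -3.03846251e-04,  8.08014689e-04, -6.86884962e-04,
       -1.77100636e-03, -8.50516813e-05, -2.86415915e-04]), 'joint_torque': array([-1.01455626e-03, -5.96454477e+01,  1.60795771e+00, -2.81199807e+01,
        1.25427192e-02,  9.27262532e-03,  1.21506559e-05]), 'ee_pos': array([ 286.52092465, -610.53137072,  230.2852247 ]), 'tcp_rot': array([ 9.76028980e-01,  2.17638634e-01, -2.51644817e-04, -8.89864814e-04]), 'ft_force': array([ 1.0316462 , -0.20750617, -0.24688936]), 'moment': array([-0.04112232, -0.03185331,  0.03224604]), 'width': 0.9993099790856635}
scene [[435.23623960107926, 0.0, 323.35013412400133], [0.0, 435.23623960107926, 239.41577414133505], [0.0, 0.0, 1.0]] -0.0735825265732343 [994.75624876 760.49766886 764.84732327] [0.10756197 0.43077912 0.8630869  0.24070889] 1
top [[453.179755890678, 0.0, 319.28950927457026], [0.0, 453.179755890678, 236.34561426564267], [0.0, 0.0, 1.0]] -0.03018657647242167 [ 474.51939987   16.99804773 1515.2121481 ] [-0.01252928  0.02961501  0.71224072 -0.70119835] 2
wrist [[335.23922757693407, 0.0, 319.1925608154822], [0.0, 335.23922757693407, 243.2127821970132], [0.0, 0.0, 1.0]] 0.0026844771149766777 [ 359.50309676 -576.48249153  373.20060744] [-0.1338328   0.0859529  -0.52916669  0.83347675] 3
```

View pics/scene0.png

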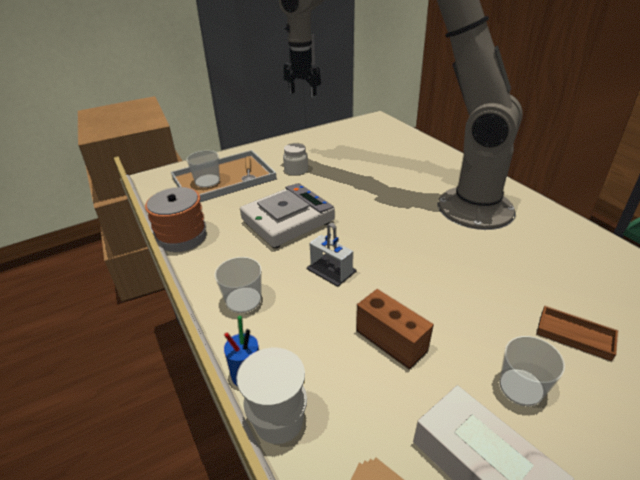

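View pics/top0.png

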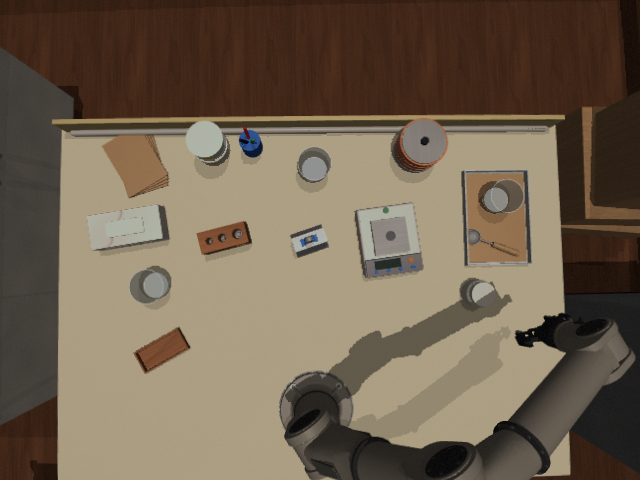

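View pics/wrist0.png

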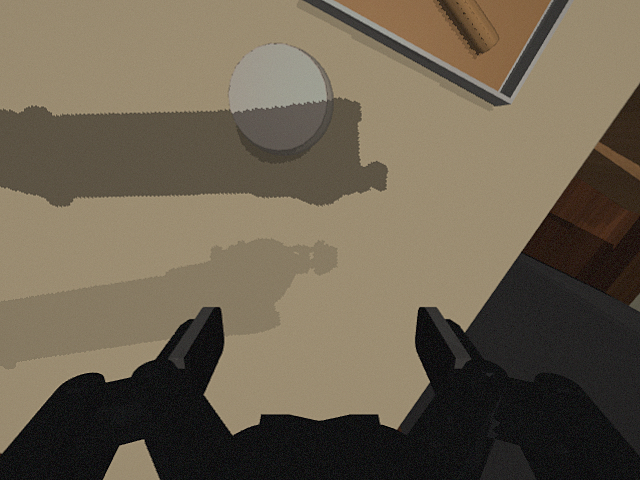

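Top view: block at (224,238), with the widest well apparently at (238,234); rack at (309,240); balance at (390,238). Next I'll build the pixel-to-world helpers.

```bash
cat > h.py <<'E'
from rig import manip, eyes
import numpy as np, cv2
from scipy.spatial.transform import Rotation as R
def cam(p):
    return np.array(p["mtx"]),np.array([p["k1"],0,0,0,0.]),np.array(p["origin"]),R.from_quat(p["orientation"]).as_matrix()@np.diag([1,-1,-1])
def ray(p,uv):
    K,D,o,M=cam(p)
    uv=np.array(uv,float).reshape(-1,1,2)
    n=cv2.undistortPoints(uv,K,D).reshape(-1,2)
    return o,(M@np.c_[n,np.ones(len(n))].T).T
def onz(p,uv,z):
    o,d=ray(p,uv); t=(z-o[2])/d[:,2]; return o+d*t[:,None]
def proj(p,X):
    K,D,o,M=cam(p)
    rv=cv2.Rodrigues(M.T)[0]
    return cv2.projectPoints(np.array(X,float).reshape(-1,1,3),rv,-M.T@o,K,D)[0].reshape(-1,2)
def save(p,name,crop=None,s=1):
    im=p["color"][:,:,::-1]
    if crop: im=im[crop[1]:crop[3],crop[0]:crop[2]]
    if s!=1: im=cv2.resize(im,None,fx=s,fy=s,interpolation=cv2.INTER_CUBIC)
    cv2.imwrite(f"pics/{name}.png",im)
def st():
    s=manip.get_state(); e=R.from_quat(s["tcp_rot"]).as_matrix()
    print("t",round(s["clock"],2),"tcp",s["ee_pos"].round(1),"ydir",np.degrees(np.arctan2(e[1,1],e[0,1])).round(2),"zax",e[:,2].round(4),"F",s["ft_force"].round(2),"w",round(s["width"],3),"q",s["q"].round(2))
    return s
E
python3 - <<'E'
from h import *
st()
p=eyes.get_image("top")
save(p,"topc",(190,190,440,290),3)
for n,z in [("tongs",75),("weightblock",88),("balance",58),("pan",74),("rack",80),("weight200",60),("weight100",60),("weight50",60),("tub_a",95),("samplejar",90)]:
    for b in eyes.cut_out(p,n)[:3]:
        m=b["region"]; v,u=np.nonzero(m)
        if len(u)==0: continue
        c=[u.mean(),v.mean()]
        r=cv2.minAreaRect(np.c_[u,v].astype(np.float32))
        print(n,round(b["confidence"],2),np.round(b["rect"],1),"c",np.round(c,1),onz(p,[c],z)[0].round(1),"rectc",onz(p,[r[0]],z)[0].round(1),np.round(r[1],1),round(r[2],1))
E
```

```text
t 0.15 tcp [ 286.6 -610.7  230.6] ydir -64.86 zax [-7.0e-04  1.2e-03 -1.0e+00] F [ 0.09 -0.11  0.04] w 0.996 q [ 1.02  0.48  0.02  1.56 -0.01  1.11 -0.08]
tongs 0.64 [310.2 238.4  19.1  11.6] c [308.4 240. ] [549.2  16.4  75. ] rectc [548.3  15.2  75. ] [ 6.6 16.4] 71.6
weightblock 0.59 [310.6 241.4  37.1  29.9] c [309.7 240.9] [545.4  12.2  88. ] rectc [545.9  12.7  88. ] [24.  34.3] 70.2
balance 0.97 [389.5 241.4  70.3  73.2] c [388.9 240.3] [ 545.2 -243.9   58. ] rectc [ 545.8 -244.5   58. ] [69.4 59.5] 81.9
balance 0.27 [309.1 243.2  35.6  30.4] c [309.8 240.8] [547.3  11.8  58. ] rectc [547.8  12.5  58. ] [23.5 34.2] 69.1
pan 0.74 [390.8 233.1  36.6  36.7] c [390.3 235.3] [ 560.4 -245.8   74. ] rectc [ 560.1 -245.6   74. ] [36.9 36.2] 81.9
rack 0.64 [309.4 241.2  39.1  33.2] c [309.7 240.8] [546.4  12.3  80. ] rectc [546.9  12.2  80. ] [23.7 33.8] 71.6
weight200 0.51 [310.4 242.4  35.5  28.4] c [309.1 240.9] [546.9  14.   60. ] rectc [547.7  14.1  60. ] [23.6 33.9] 70.3
weight100 0.51 [310.4 242.4  35.5  28.4] c [309.1 240.9] [546.9  14.   60. ] rectc [547.7  14.1  60. ] [23.6 33.9] 70.3
weight50 0.51 [310.4 242.4  35.5  28.4] c [309.1 240.9] [546.9  14.   60. ] rectc [547.7  14.1  60. ] [23.6 33.9] 70.3
tub_a 0.92 [148.1 287.5  40.6  35.8] c [147.9 285.8] [413. 517.  95.] rectc [410.4 516.9  95. ] [38.3 35.1] 21.8
tub_a 0.88 [314.  164.1  35.3  36. ] c [314.3 163.6] [790.6  -5.9  95. ] rectc [791.6  -5.8  95. ] [34.6 33.9] 45.0
samplejar 0.72 [477.5 294.9  34.8  25.5] c [477.8 293.5] [ 370.6 -517.4   90. ] rectc [ 370.5 -517.9   90. ] [27. 32.] 90.0
```

View pics/topc.png

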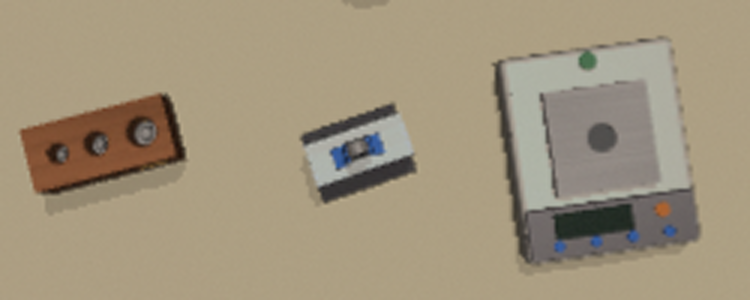

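Widest well is at about (238.3,233.7), recess (390.7,235.7), rack slot (309.3,240.7), slot axis at roughly -70° in the world. I'll move the wrist camera above the rack.

Emit:
arm_command(steps=[[0.185, 0.59, 0.05, -5, 1], [0.185, 0.59, 0.05, -5, 1], [0.185, 0.59, 0.05, -5, 1], [0.185, 0.59, 0.05, -5, 1], [0.185, 0.59, 0.05, -5, 1], [0.185, 0.59, 0.05, -5, 1], [0.185, 0.59, 0.05, -5, 1], [0.185, 0.59, 0.05, -5, 1], [0.185, 0.59, 0.05, -5, 1], [0.185, 0.59, 0.05, -5, 1]])

```text
clock: 1.53
ee_pos: [411.2, -212.9, 265.4]
tcp_rot: [0.985, 0.175, 0.0, 0.0]
ft_force: [1.0, -0.0, -1.0]
width: 1.0
```

```bash
python3 - <<'E'
from h import *
st()
p=eyes.get_image("wrist"); save(p,"w1"); print(p["origin"])
print(onz(p,[[320,240],[320,20],[320,400],[20,100]],74).round(0))
E
```

```text
t 1.53 tcp [ 411.2 -212.9  265.4] ydir -69.87 zax [ 8.e-04 -7.e-04 -1.e+00] F [ 1.   -0.   -0.99] w 1.0 q [ 0.52  0.1  -0.19  1.99  0.02  1.05 -0.9 ]
[ 486.69251656 -185.00701148  408.30090692]
[[ 387. -223.   74.]
 [ 573. -154.   74.]
 [ 191. -295.   74.]
 [ 419.   82.   74.]]
```

View pics/w1.png

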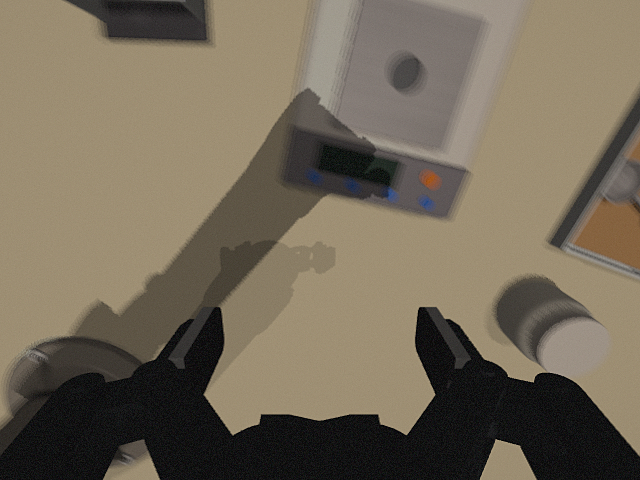

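Blurred by motion, but the recess shows at (407,72) and the rack at upper left. Continuing to the rack.

Emit:
arm_command(steps=[[0.11, 0.216, 0.03, 0, 1], [0.11, 0.216, 0.03, 0, 1], [0.11, 0.216, 0.03, 0, 1], [0.11, 0.216, 0.03, 0, 1], [0.11, 0.216, 0.03, 0, 1], [0.11, 0.216, 0.03, 0, 1], [0.11, 0.216, 0.03, 0, 1], [0.11, 0.216, 0.03, 0, 1], [0.11, 0.216, 0.03, 0, 1]])

```text
clock: 2.33
ee_pos: [524.5, 11.1, 296.0]
tcp_rot: [0.984, 0.18, 0.001, -0.001]
ft_force: [-0.0, -0.6, -0.3]
width: 1.001
```

```bash
python3 - <<'E'
from h import *
st()
p=eyes.get_image("wrist"); save(p,"w2"); print(p["origin"])
E
```

```text
t 2.33 tcp [524.5  11.1 296. ] ydir -69.26 zax [ 0.0024  0.0022 -1.    ] F [-0.01 -0.55 -0.26] w 1.001 q [ 0.2   0.19 -0.38  1.81  0.08  1.15 -1.42]
[599.40909531  39.32945399 439.02075999]
```

View pics/w2.png

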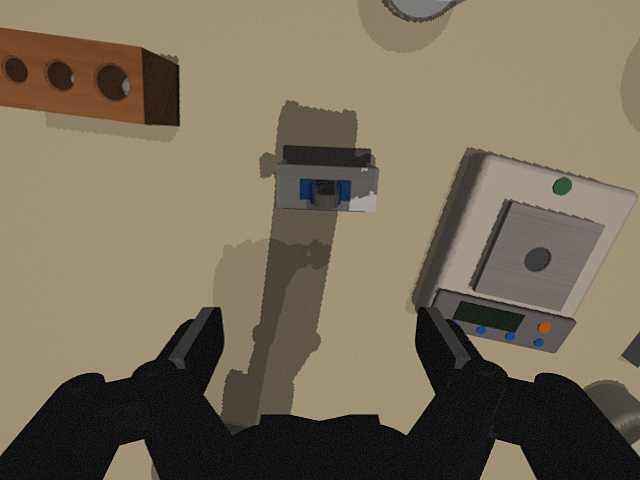

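Wrist view shows everything: rack plate with tongs around (327,188), recess (538,259), widest well mouth (112,82).

```bash
python3 - <<'E'
from h import *
p=eyes.get_image("wrist")
import pickle; pickle.dump(p,open("w2.pkl","wb"))
save(p,"w2a",(260,130,400,230),5.5); save(p,"w2b",(410,140,640,360),3); save(p,"w2c",(0,20,190,130),4)
E
```

```text
(no output)
```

View pics/w2a.png

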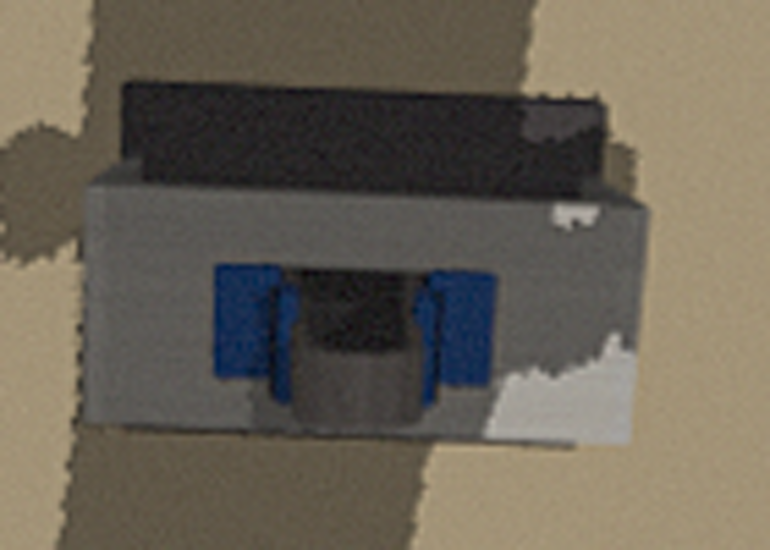

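View pics/w2b.png

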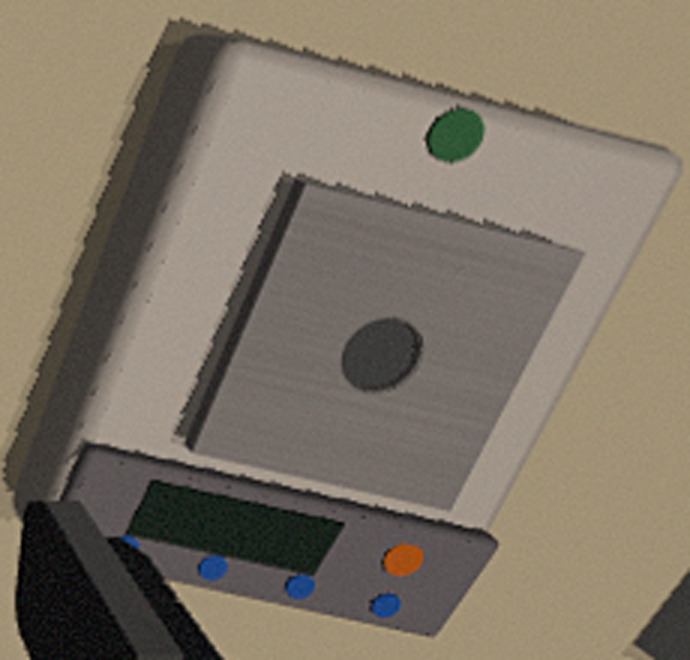

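View pics/w2c.png

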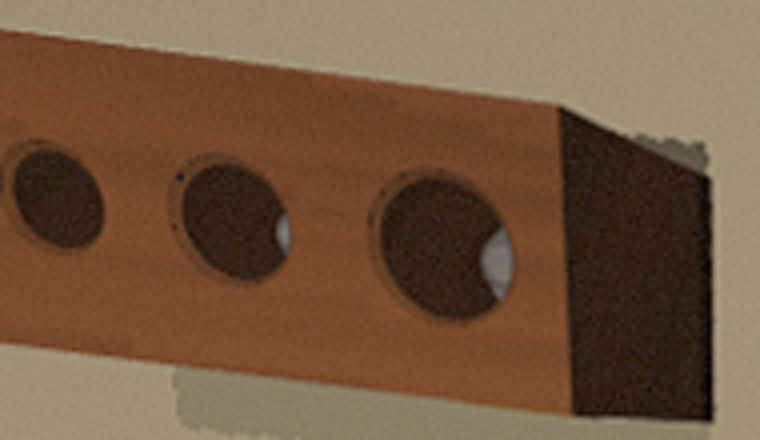

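```bash
python3 - <<'E'
from h import *
import pickle
p=pickle.load(open("w2.pkl","rb"))
def up(pts,s,o): return (np.array(pts,float)+.5)/s-.5+np.array(o)
def ang(a,b): d=b-a; return np.degrees(np.arctan2(d[1],d[0])).round(1),np.linalg.norm(d).round(1)
r=onz(p,up([[93,185],[648,207],[630,443],[82,423]],5.5,(260,130)),80)
print("rack",r.round(1),r.mean(0).round(1),ang(r[0],r[1]),ang(r[3],r[2]),ang(r[0],r[3]),ang(r[1],r[2]))
l=onz(p,up([[215,264],[496,272],[493,387],[215,379]],5.5,(260,130)),84)
print("ledge",l.mean(0).round(1),ang(l[0],l[1]),ang(l[3],l[2]),ang(l[0],l[3]))
q=onz(p,up([[303,180],[585,252],[453,510],[190,448]],3,(410,140)),74)
print("pan",q.mean(0).round(1),ang(q[0],q[1]),ang(q[3],q[2]),ang(q[0],q[3]),ang(q[1],q[2]))
print("recess",onz(p,up([[382,355]],3,(410,140)),74).round(1))
w=onz(p,up([[443,245],[558,105],[574,413],[0,30],[0,343]],4,(0,20)),88)
print("well",w.round(1),ang(w[1],w[2]),ang(w[3],w[1]),ang(w[4],w[2]))
wm=onz(p,up([[368,245],[517,245],[443,165],[443,325]],4,(0,20)),88);print(wm.round(1))
t=eyes.get_image("top")
for X in [r.mean(0),l.mean(0),q.mean(0),w[0]]: print(proj(t,X).round(1))
print(onz(t,[[390.6,235.6],[238.3,233.7]],80).round(1))
save(t,"t2",(190,190,440,290),3)
E
```

```text
rack [[555.6  69.8  80. ]
 [589.  -30.5  80. ]
 [545.7 -45.7  80. ]
 [511.2  57.3  80. ]] [550.4  12.7  80. ] (np.float64(-71.6), np.float64(105.7)) (np.float64(-71.5), np.float64(108.6)) (np.float64(-164.3), np.float64(46.1)) (np.float64(-160.7), np.float64(45.9))
ledge [548.7  14.   84. ] (np.float64(-71.0), np.float64(53.5)) (np.float64(-71.0), np.float64(54.0)) (np.float64(-160.5), np.float64(22.1))
pan [ 559.9 -245.9   74. ] (np.float64(-83.3), np.float64(113.2)) (np.float64(-83.4), np.float64(114.3)) (np.float64(-172.8), np.float64(111.0)) (np.float64(-172.3), np.float64(111.3))
recess [[ 559.4 -246.4   74. ]]
well [[573.3 240.7  88. ]
 [612.1 220.9  88. ]
 [547.  204.2  88. ]
 [582.3 342.   88. ]
 [513.8 337.3  88. ]] (np.float64(-165.6), np.float64(67.2)) (np.float64(-76.1), np.float64(124.8)) (np.float64(-76.0), np.float64(137.1))
[[567.  257.3  88. ]
 [579.5 224.3  88. ]
 [590.4 243.6  88. ]
 [555.7 237.7  88. ]]
[[309.5 239.5]]
[[309.1 240. ]]
[[390.3 235.4]]
[[237.  233.2]]
[[ 558.9 -245.8   80. ]
 [ 572.1  237.8   80. ]]
```

View pics/t2.png

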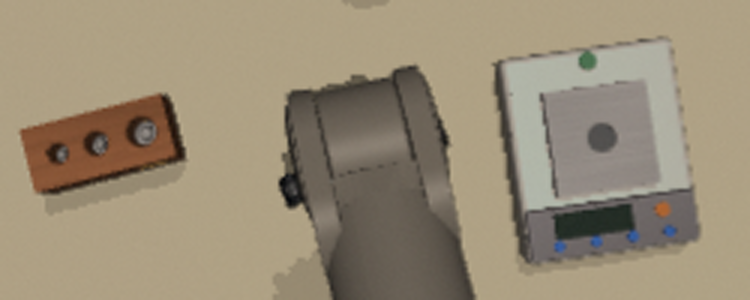

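Measurements agree: slot/tongs about (549,13.7) with axis -71°, recess (559.3,-246.2), well (572.8,240). Going above the tongs with partly closed fingers.

Emit:
arm_command(steps=[[0.0244, 0.0027, -0.04, -1.8, 0.55], [0.0244, 0.0027, -0.08, -1.8, 0.55], [0.0244, 0.0027, -0.11, -1.8, 0.55], [0.0244, 0.0027, -0.125, -1.8, 0.55], [0.0244, 0.0027, -0.125, -1.8, 0.55], [0.0244, 0.0027, -0.125, -1.8, 0.55]])

```text
clock: 2.98
ee_pos: [547.9, 10.9, 170.7]
tcp_rot: [0.987, 0.162, 0.0, -0.001]
ft_force: [0.1, -0.0, 0.5]
width: 0.55
```

```bash
python3 - <<'E'
from h import *
import pickle
st()
p=eyes.get_image("wrist"); save(p,"w3"); pickle.dump(p,open("w3.pkl","wb")); st()
p=eyes.get_image("scene"); save(p,"s3",(240,170,400,300),5)
E
```

```text
t 2.98 tcp [547.9  10.9 170.7] ydir -71.36 zax [ 8.0e-04  1.4e-03 -1.0e+00] F [ 0.09 -0.03  0.52] w 0.55 q [ 0.16  0.36 -0.36  1.9   0.16  0.9  -1.52]
t 3.03 tcp [549.   11.3 172. ] ydir -71.34 zax [ 0.0036  0.0016 -1.    ] F [-0.23  0.98  0.35] w 0.549 q [ 0.16  0.36 -0.36  1.9   0.16  0.9  -1.52]
```

View pics/w3.png

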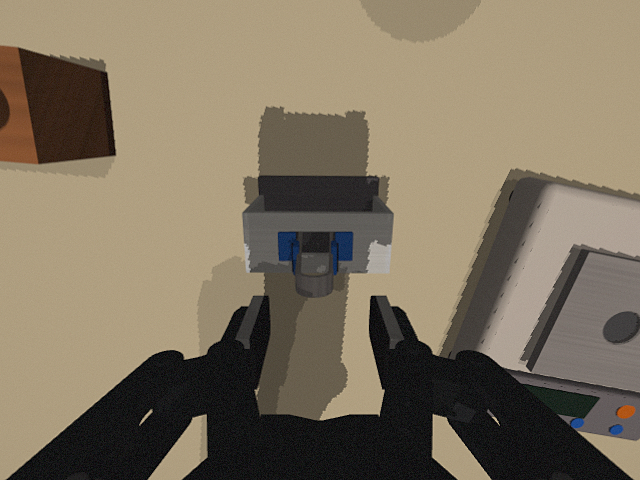

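View pics/s3.png

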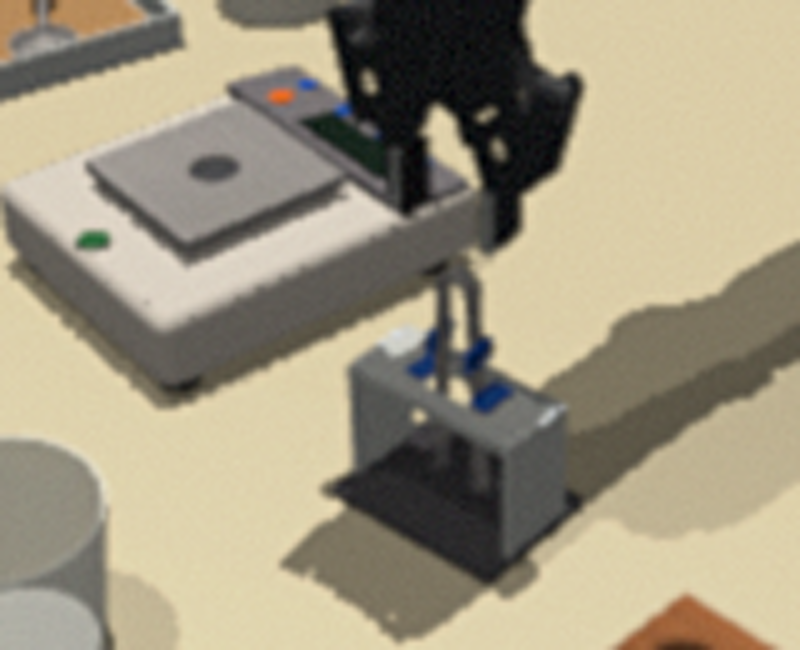

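```bash
python3 - <<'E'
from h import *
import pickle
p=pickle.load(open("w3.pkl","rb")); save(p,"w3a",(230,165,400,305),4.5)
for i in range(1): st()
print(proj(p,[[548.9,13.8,84],[548.9,13.8,150]]))
E
```

```text
t 3.08 tcp [549.5  11.7 172.6] ydir -71.32 zax [ 0.005   0.0017 -1.    ] F [ 0.22 -0.01  1.62] w 0.552 q [ 0.16  0.36 -0.36  1.9   0.16  0.9  -1.52]
[[316.01333606 247.00414951]
 [314.77773541 286.79226543]]
```

View pics/w3a.png

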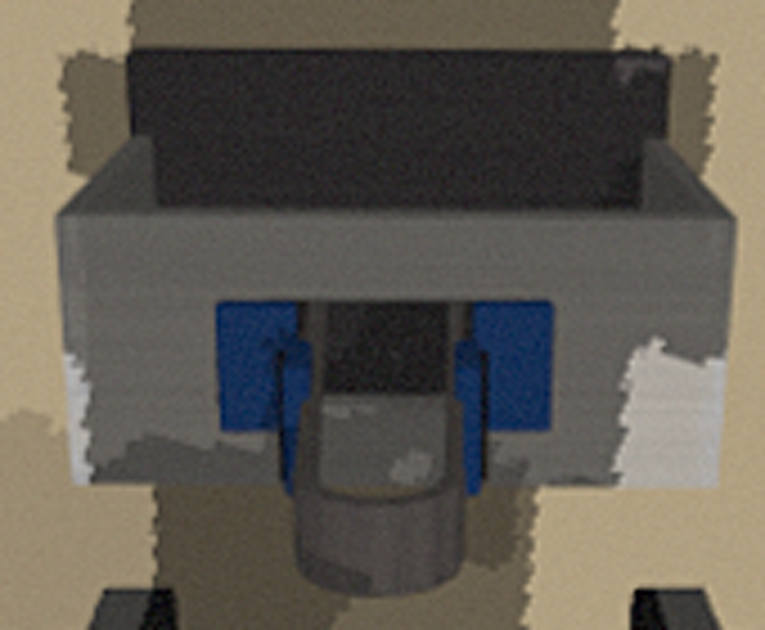

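Ledges centred at (315.3,246), which matches the prediction for (549,14); tool is aligned in yaw. Descending to grasp height.

Emit:
arm_command(steps=[[0, 0.0024, -0.025, 0, 0.55], [0, 0.0024, -0.055, 0, 0.55], [0, 0.0024, -0.075, 0, 0.55], [0, 0.0024, -0.082, 0, 0.55], [0, 0.0024, -0.082, 0, 0.55], [0, 0.0024, -0.082, 0, 0.55]])

```text
clock: 3.58
ee_pos: [550.7, 14.0, 92.2]
tcp_rot: [0.987, 0.162, 0.004, -0.0]
ft_force: [0.3, 0.2, 0.3]
width: 0.553
```

```bash
python3 - <<'E'
from h import *
import pickle
st()
p=eyes.get_image("wrist"); save(p,"w4"); st()
p=eyes.get_image("scene"); save(p,"s4",(280,190,380,290),6);st()
E
```

```text
t 3.58 tcp [550.7  14.   92.2] ydir -71.35 zax [ 0.0073  0.0018 -1.    ] F [0.33 0.22 0.3 ] w 0.553 q [ 0.13  0.47 -0.33  1.96  0.22  0.74 -1.58]
t 3.63 tcp [551.   14.1  92.6] ydir -71.35 zax [ 0.0083  0.0019 -1.    ] F [0.3  0.17 0.01] w 0.548 q [ 0.13  0.47 -0.33  1.96  0.22  0.74 -1.58]
t 3.68 tcp [551.   14.1  92.7] ydir -71.35 zax [ 0.0085  0.0019 -1.    ] F [ 0.5  -0.27 -0.74] w 0.55 q [ 0.13  0.47 -0.33  1.96  0.22  0.74 -1.58]
```

View pics/w4.png

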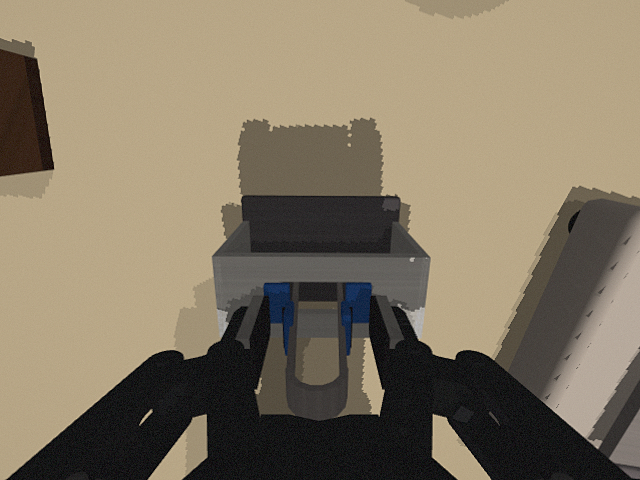

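View pics/s4.png

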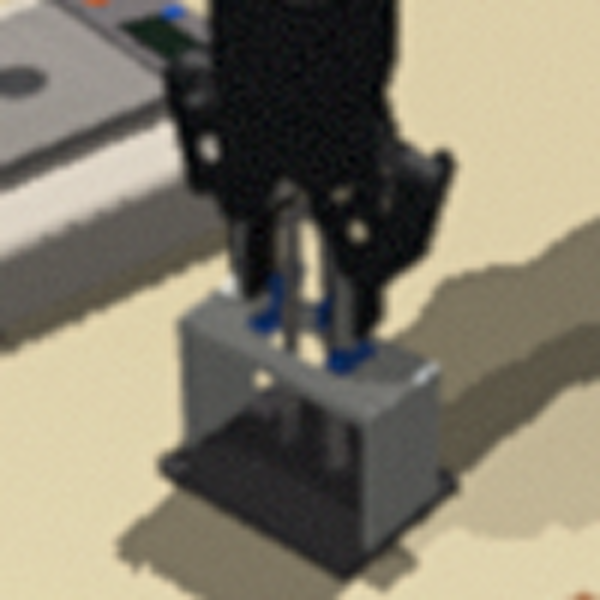

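Fingers straddle the tongs evenly (centre column 319) and x reads 2 mm off. I'll correct that, lower 4 mm and close gently.

Emit:
arm_command(steps=[[-0.0017, 0, -0.004, 0, 0.55], [-0.0017, 0, -0.004, 0, 0.42], [-0.0017, 0, -0.004, 0, 0.36], [-0.0017, 0, -0.004, 0, 0.33], [-0.0017, 0, -0.004, 0, 0.33], [-0.0017, 0, -0.004, 0, 0.33]])

```text
clock: 4.18
ee_pos: [549.7, 14.1, 89.3]
tcp_rot: [0.987, 0.162, 0.005, -0.0]
ft_force: [-1.9, -0.6, 5.9]
width: 0.331
```

```bash
python3 - <<'E'
from h import *
st()
p=eyes.get_image("wrist"); save(p,"w5",(160,180,480,420),2.5); st()
p=eyes.get_image("wrist"); st()
E
```

```text
t 4.18 tcp [549.7  14.1  89.3] ydir -71.35 zax [ 0.0093  0.0018 -1.    ] F [-1.95 -0.57  5.86] w 0.331 q [ 0.13  0.47 -0.33  1.96  0.22  0.73 -1.58]
t 4.23 tcp [549.7  14.2  89.2] ydir -71.34 zax [ 0.0093  0.0018 -1.    ] F [-2.01 -0.3   5.5 ] w 0.334 q [ 0.13  0.47 -0.33  1.96  0.22  0.73 -1.58]
t 4.28 tcp [549.7  14.1  89.2] ydir -71.35 zax [ 0.0093  0.0018 -1.    ] F [-1.43 -0.53  6.22] w 0.336 q [ 0.13  0.47 -0.33  1.96  0.22  0.73 -1.58]
```

View pics/w5.png

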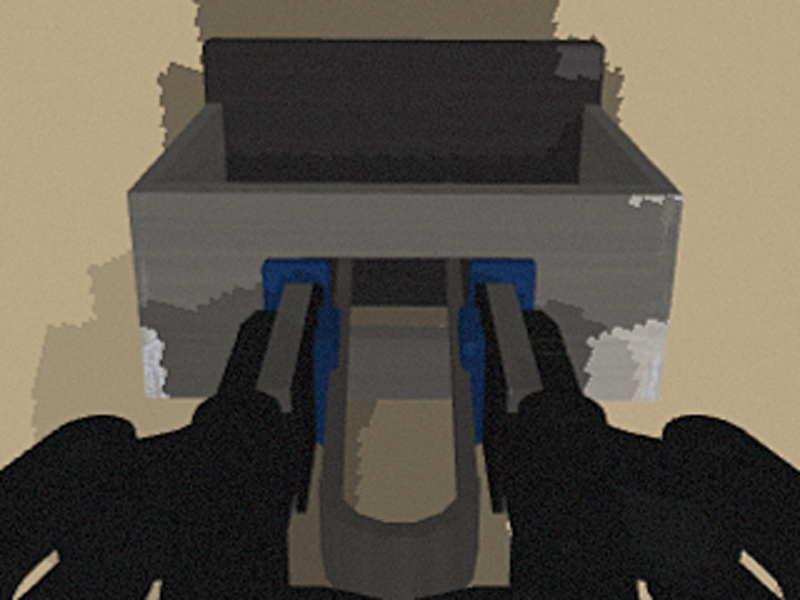

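Fz of +6 N means the fingertips rest on the ledges. Opening a little, raising 2.5 mm and re-closing.

Emit:
arm_command(steps=[[0, 0, 0, 0, 0.4], [-0.0006, 0, 0.0025, 0, 0.4], [-0.0006, 0, 0.0025, 0, 0.4], [-0.0006, 0, 0.0025, 0, 0.34], [-0.0006, 0, 0.0025, 0, 0.33], [-0.0006, 0, 0.0025, 0, 0.33], [-0.0006, 0, 0.0025, 0, 0.33]])

```text
clock: 4.87
ee_pos: [549.3, 14.0, 91.9]
tcp_rot: [0.987, 0.162, 0.005, -0.0]
ft_force: [-0.1, -0.2, 3.3]
width: 0.332
```

```bash
python3 - <<'E'
from h import *
st()
s=[manip.get_state()["width"] for _ in range(5)]; print(s)
E
```

```text
t 4.87 tcp [549.3  14.   91.9] ydir -71.35 zax [ 0.0096  0.0017 -1.    ] F [-0.12 -0.23  3.29] w 0.332 q [ 0.13  0.47 -0.33  1.96  0.22  0.74 -1.58]
[0.33233732533745586, 0.33233732533745586, 0.33233732533745586, 0.33233732533745586, 0.33233732533745586]
```

Emit:
arm_command(steps=[[0, 0, 0, 0, 0.32], [0, 0, 0, 0, 0.32], [0, 0, 0, 0, 0.32]])

```text
clock: 5.12
ee_pos: [549.5, 14.1, 92.1]
tcp_rot: [0.987, 0.162, 0.005, -0.0]
ft_force: [-1.0, -0.3, 3.9]
width: 0.324
```

Emit:
arm_command(steps=[[0, 0, 0.004, 0, 0.32], [0, 0, 0.01, 0, 0.32], [0, 0, 0.02, 0, 0.32], [0, 0, 0.03, 0, 0.32], [0, 0, 0.03, 0, 0.32]])

```text
clock: 5.53
ee_pos: [551.0, 14.4, 124.6]
tcp_rot: [0.987, 0.162, 0.007, 0.0]
ft_force: [-0.1, 0.2, -0.8]
width: 0.32
```

```bash
python3 - <<'E'
from h import *
st()
p=eyes.get_image("wrist"); save(p,"w6",(160,180,480,420),2.5); st()
p=eyes.get_image("scene"); save(p,"s6",(280,170,380,290),5); st()
E
```

```text
t 5.53 tcp [551.   14.4 124.6] ydir -71.36 zax [ 0.0137  0.002  -0.9999] F [-0.07  0.25 -0.84] w 0.32 q [ 0.14  0.42 -0.35  1.94  0.2   0.8  -1.56]
t 5.58 tcp [550.6  14.2 123.7] ydir -71.36 zax [ 0.0129  0.0019 -0.9999] F [ 0.73  0.38 -1.14] w 0.325 q [ 0.14  0.42 -0.35  1.94  0.2   0.8  -1.56]
t 5.63 tcp [550.   14.1 122.9] ydir -71.36 zax [ 0.0116  0.0017 -0.9999] F [-0.13 -0.27 -1.93] w 0.326 q [ 0.14  0.42 -0.35  1.94  0.2   0.8  -1.56]
```

View pics/w6.png

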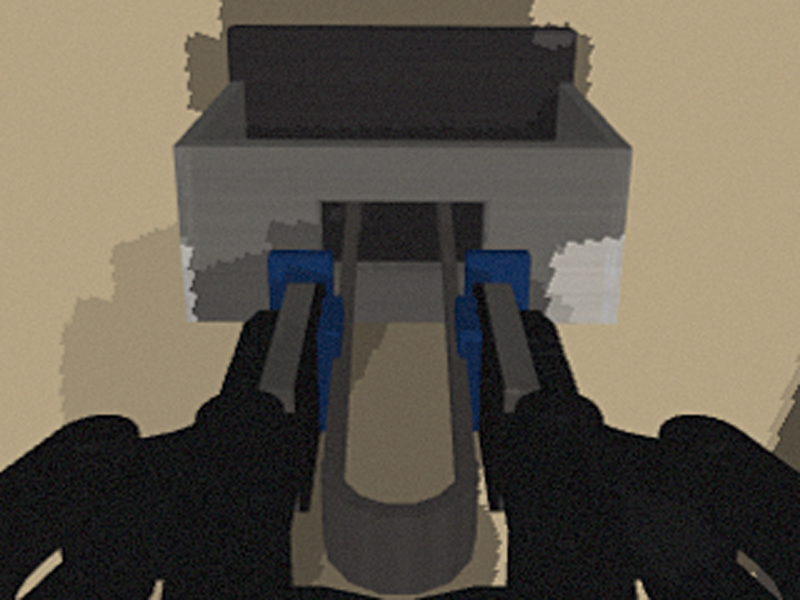

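View pics/s6.png

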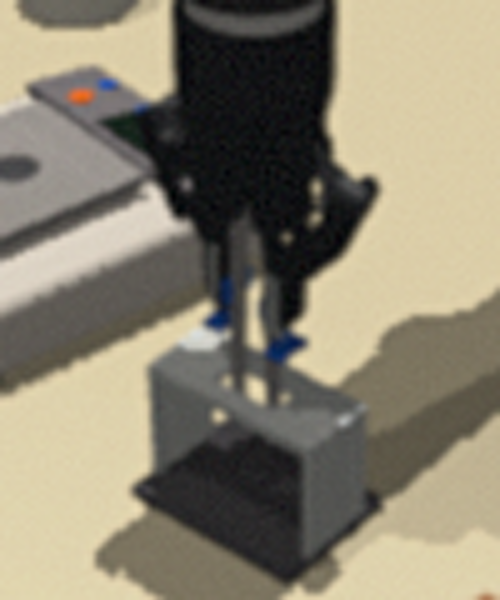

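Tongs are out on the ledge/grip with jaws hanging straight. Raise clear, then across to the well.

Emit:
arm_command(steps=[[0, 0, 0.03, 0, 0.32], [0, 0, 0.06, 0, 0.32], [0.002, 0.02, 0.08, 0, 0.32], [0.005, 0.05, 0.085, 0, 0.32], [0.009, 0.085, 0.085, 0, 0.32], [0.012, 0.12, 0.085, 0, 0.32], [0.016, 0.155, 0.085, 0, 0.32], [0.019, 0.185, 0.085, 0, 0.32], [0.022, 0.21, 0.085, 0, 0.32], [0.023, 0.226, 0.085, 0, 0.32]])

```text
clock: 6.47
ee_pos: [572.2, 243.8, 207.5]
tcp_rot: [0.987, 0.164, 0.006, -0.001]
ft_force: [0.7, 0.2, -0.6]
width: 0.319
```

Emit:
arm_command(steps=[[0, 0, 0, 0, 0.32], [0, 0, 0, 0, 0.32]])

```text
clock: 6.63
ee_pos: [571.4, 245.0, 206.8]
tcp_rot: [0.986, 0.165, 0.005, -0.001]
ft_force: [0.3, -0.6, -1.5]
width: 0.324
```

```bash
python3 - <<'E'
from h import *
import pickle
st()
p=eyes.get_image("wrist"); save(p,"w7"); st(); pickle.dump(p,open("w7.pkl","wb"))
q=eyes.get_image("scene"); save(q,"s7",(340,200,470,370),3.5); st()
q=eyes.get_image("top"); save(q,"t7",(170,180,300,280),5); st()
E
```

```text
t 6.63 tcp [571.4 245.  206.8] ydir -71.01 zax [ 0.0095  0.0034 -0.9999] F [ 0.3  -0.58 -1.5 ] w 0.324 q [-0.19  0.44 -0.43  1.7   0.21  1.03 -1.92]
t 6.68 tcp [571.8 243.2 206.8] ydir -71.15 zax [ 0.0097  0.0022 -1.    ] F [-0.06 -1.46 -0.48] w 0.32 q [-0.19  0.44 -0.42  1.7   0.21  1.04 -1.92]
t 6.73 tcp [572.2 242.1 206.9] ydir -71.24 zax [ 0.01    0.0017 -0.9999] F [-0.35  0.   -1.51] w 0.32 q [-0.18  0.44 -0.42  1.7   0.21  1.04 -1.92]
t 6.78 tcp [572.4 241.7 207.1] ydir -71.29 zax [ 0.0104  0.0017 -0.9999] F [ 0.21 -0.41 -0.46] w 0.324 q [-0.18  0.44 -0.42  1.7   0.21  1.04 -1.92]
```

View pics/w7.png

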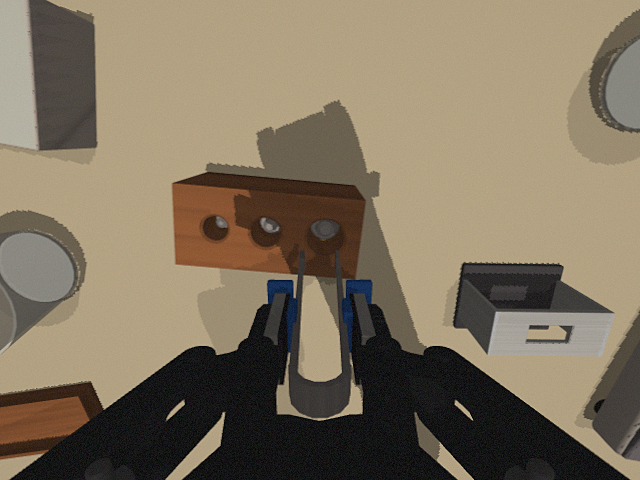

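View pics/s7.png

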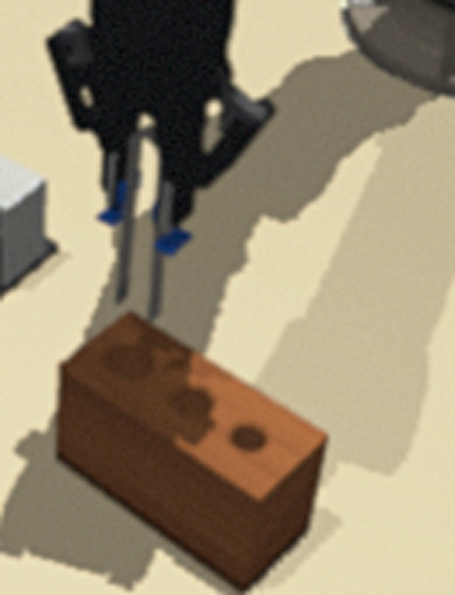

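```bash
python3 - <<'E'
from h import *
import pickle
p=eyes.get_image("wrist"); s=st(); pickle.dump((p,s),open("w8.pkl","wb")); save(p,"w8",(240,180,400,300),5)
e=R.from_quat(s["tcp_rot"]).as_matrix()
for d in (12,30,58,74): # mm below TCP
    print(d,proj(p,[s["ee_pos"]+e[:,2]*d+e[:,1]*y for y in (-11,0,11)]).round(1).tolist())
c=proj(p,[572.8,240,88]); print("well pred",c)
E
```

```text
t 6.83 tcp [572.5 241.6 207.2] ydir -71.31 zax [ 0.0106  0.0018 -0.9999] F [-0.33 -0.44 -1.11] w 0.325 q [-0.18  0.44 -0.42  1.7   0.21  1.04 -1.92]
12 [[298.0, 297.4], [319.4, 297.4], [340.9, 297.4]]
30 [[299.9, 282.4], [319.4, 282.5], [338.9, 282.5]]
58 [[302.3, 263.9], [319.4, 263.9], [336.5, 264.0]]
74 [[303.4, 255.3], [319.4, 255.3], [335.3, 255.3]]
well pred [[321.0522327  237.77465907]]
```

View pics/w8.png

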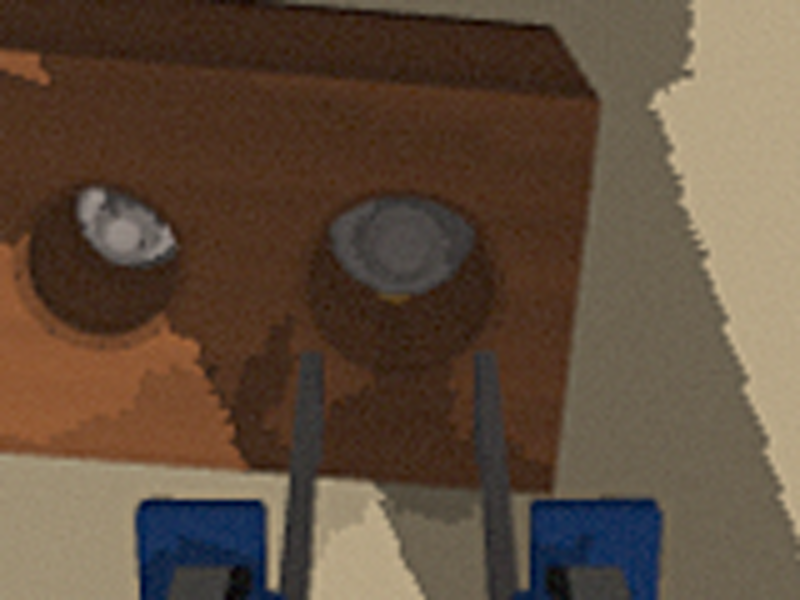

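```bash
python3 - <<'E'
from h import *
import pickle
p,s=pickle.load(open("w8.pkl","rb"))
up=lambda x,y:[(x+.5)/5-.5+240,(y+.5)/5-.5+180]
print("mouth",onz(p,[up(402,281)],88).round(1), "knob",onz(p,[up(404,240)],61.5).round(1))
e=R.from_quat(s["tcp_rot"]).as_matrix()
ex=-e[:,0] ; print(e[:,0])
for y,u in((1,312),(-1,485)):
  print(onz(p,[up(u,352)],s["ee_pos"][2]-74))
print("axis at tip",s["ee_pos"]+e[:,2]*74)
# expected mouth outline
c=np.array([572.8,240,88]); 
for r in (15.5,17.5):
  a=np.linspace(0,2*np.pi,200); pr=proj(p,np.c_[c[0]+r*np.cos(a),c[1]+r*np.sin(a),a*0+88]); print(((pr.min(0)-[240,180])*5).round(),((pr.max(0)-[240,180])*5).round())
E
```

```text
mouth [[574.1 241.4  88. ]] knob [[574.1 240.9  61.5]]
[0.9472329  0.32036967 0.01063554]
[[573.13166027 254.24332625 133.21376688]]
[[580.73152746 231.78041443 133.21376688]]
axis at tip [573.30459295 241.73256422 133.21805293]
[311. 197.] [500. 378.]
[298. 184.] [512. 389.]
```

Mouth and knob both give a well centre of (574.1,241.2); jaw tips at about (572.2,241.4). Shift +1.5 mm in x and lower to just above the mouth.

Emit:
arm_command(steps=[[0.0015, -0.0002, -0.012, 0, 0.32], [0.0015, -0.0002, -0.024, 0, 0.32], [0.0015, -0.0002, -0.034, 0, 0.32], [0.0015, -0.0002, -0.034, 0, 0.32], [0.0015, -0.0002, -0.034, 0, 0.32]])

```text
clock: 7.25
ee_pos: [573.3, 240.9, 171.8]
tcp_rot: [0.987, 0.162, 0.004, 0.0]
ft_force: [0.6, -0.5, -0.6]
width: 0.323
```

```bash
python3 - <<'E'
from h import *
import pickle
st()
p=eyes.get_image("wrist"); 
p=eyes.get_image("wrist"); s=st(); pickle.dump((p,s),open("w9.pkl","wb")); save(p,"w9",(240,170,400,290),5)
q=eyes.get_image("scene"); save(q,"s9",(350,220,450,320),6); st()
E
```

```text
t 7.25 tcp [573.3 240.9 171.8] ydir -71.31 zax [ 8.2e-03  9.0e-04 -1.0e+00] F [ 0.63 -0.53 -0.55] w 0.323 q [-0.19  0.48 -0.41  1.73  0.23  0.97 -1.94]
t 7.35 tcp [574.1 241.6 173.2] ydir -71.3 zax [ 0.0106  0.0021 -0.9999] F [ 0.14  0.74 -0.69] w 0.324 q [-0.19  0.48 -0.41  1.73  0.23  0.97 -1.94]
t 7.4 tcp [574.3 241.8 173.6] ydir -71.3 zax [ 0.0112  0.0023 -0.9999] F [ 0.46  0.08 -1.36] w 0.322 q [-0.19  0.48 -0.41  1.73  0.23  0.97 -1.94]
```

View pics/w9.png

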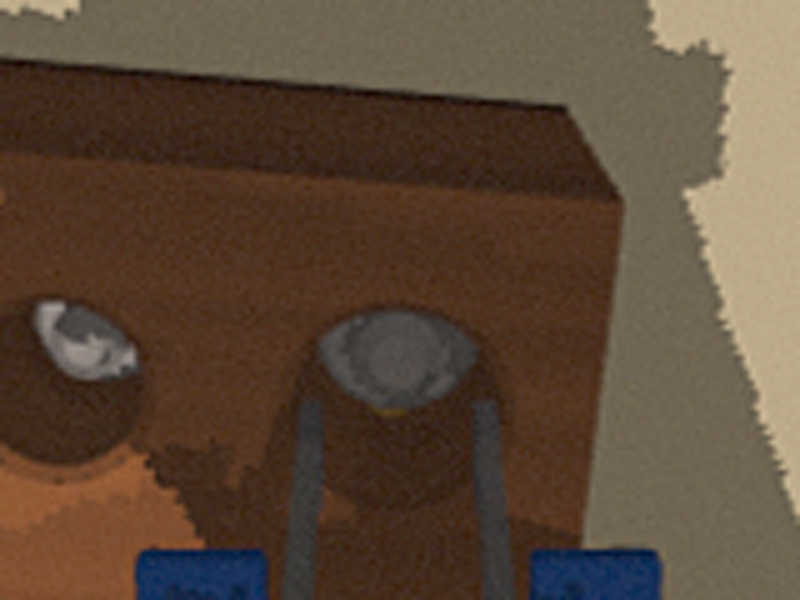

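View pics/s9.png

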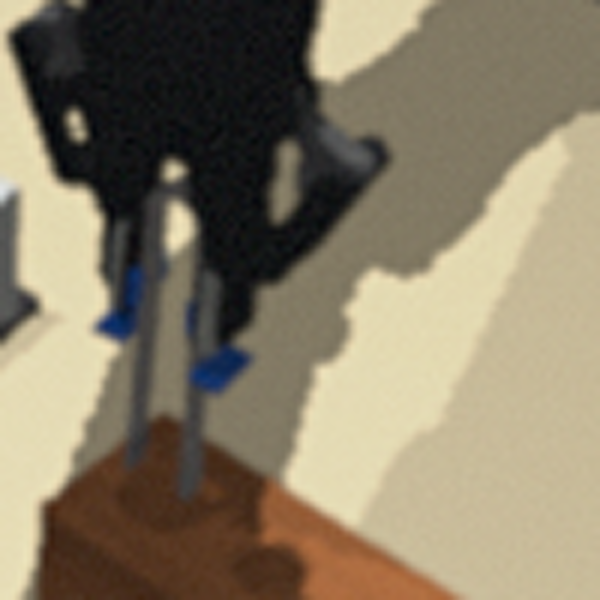

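```bash
python3 - <<'E'
from h import *
import pickle
p,s=pickle.load(open("w9.pkl","rb"))
up=lambda x,y:[(x+.5)/5-.5+240,(y+.5)/5-.5+170]
print("mouth",onz(p,[up(399.5,408)],88).round(1), "knob",onz(p,[up(397,352)],61.5).round(1))
m=np.mean([onz(p,[up(u,402)],s["ee_pos"][2]-74)[0] for u in (312,487)],0)
print(m, m-5*np.array([.947,.32,0]), s["ee_pos"]+R.from_quat(s["tcp_rot"]).as_matrix()[:,2]*74)
for c in ([574.1,241.2],[575,241.2],[573,241.2]):
  a=np.linspace(0,2*np.pi,200); pr=proj(p,np.c_[c[0]+15.5*np.cos(a),c[1]+15.5*np.sin(a),a*0+88]); print(((pr.min(0)-[240,170])*5).round(),((pr.max(0)-[240,170])*5).round())
E
```

```text
mouth [[573.9 241.1  88. ]] knob [[574.1 241.5  61.5]]
[578.43058591 242.62787037  99.23858712] [573.69558591 241.02787037  99.23858712] [574.86216982 241.78119296  99.24288548]
[289. 301.] [505. 504.]
[291. 295.] [507. 499.]
[287. 308.] [502. 511.]
```

Jaw tips (573.7,241.0) vs well (574.0,241.2): aligned within half a millimetre. Entering the well.

Emit:
arm_command(steps=[[0, 0, -0.008, 0, 0.32], [0, 0, -0.016, 0, 0.32], [0, 0, -0.024, 0, 0.32], [0, 0, -0.03, 0, 0.32], [0, 0, -0.03, 0, 0.32], [0, 0, -0.03, 0, 0.32]])

```text
clock: 7.9
ee_pos: [573.9, 241.6, 142.9]
tcp_rot: [0.987, 0.162, 0.005, -0.0]
ft_force: [-0.2, -0.5, -1.0]
width: 0.319
```

```bash
python3 - <<'E'
from h import *
st()
p=eyes.get_image("wrist"); p=eyes.get_image("wrist"); s=st(); save(p,"w10",(240,190,400,310),5)
E
```

```text
t 7.9 tcp [573.9 241.6 142.9] ydir -71.3 zax [ 0.01    0.0018 -0.9999] F [-0.25 -0.51 -0.96] w 0.319 q [-0.2   0.51 -0.41  1.75  0.25  0.92 -1.95]
t 8.0 tcp [574.4 241.9 143.8] ydir -71.3 zax [ 0.0115  0.0025 -0.9999] F [-0.13  1.06 -0.41] w 0.319 q [-0.2   0.51 -0.41  1.75  0.25  0.92 -1.95]
```

View pics/w10.png

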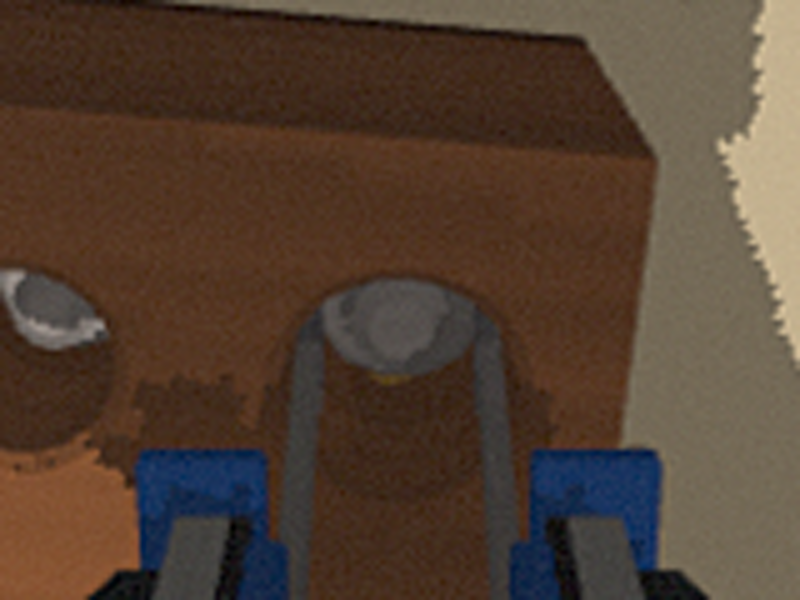

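Jaws inside the mouth, knob (400) centred between them (312/488). Continue down.

Emit:
arm_command(steps=[[0, 0, -0.006, 0, 0.32], [0, 0, -0.012, 0, 0.32], [0, 0, -0.018, 0, 0.32], [0, 0, -0.02, 0, 0.32], [0, 0, -0.02, 0, 0.32]])

```text
clock: 8.42
ee_pos: [573.8, 241.6, 122.7]
tcp_rot: [0.987, 0.163, 0.005, -0.0]
ft_force: [0.2, -0.8, -1.2]
width: 0.322
```

Emit:
arm_command(steps=[[0, 0, 0, 0, 0.32], [0, 0, 0, 0, 0.32]])

```text
clock: 8.58
ee_pos: [573.8, 241.6, 122.6]
tcp_rot: [0.987, 0.163, 0.005, -0.0]
ft_force: [-0.0, 0.8, -0.7]
width: 0.323
```

Emit:
arm_command(steps=[[0, 0, -0.0015, 0, 0.32], [0, 0, -0.0015, 0, 0.32], [0, 0, -0.0015, 0, 0.32]])

```text
clock: 8.83
ee_pos: [573.8, 241.6, 121.2]
tcp_rot: [0.987, 0.163, 0.005, -0.0]
ft_force: [0.1, -0.2, -1.8]
width: 0.322
```

Emit:
arm_command(steps=[[0, 0, -0.001, 0, 0.32], [0, 0, -0.001, 0, 0.32], [0, 0, -0.001, 0, 0.32]])

```text
clock: 9.08
ee_pos: [573.8, 241.6, 120.2]
tcp_rot: [0.987, 0.163, 0.005, -0.0]
ft_force: [0.2, -0.3, -1.1]
width: 0.323
```

Emit:
arm_command(steps=[[0, 0, -0.001, 0, 0.32], [0, 0, -0.001, 0, 0.32], [0, 0, -0.001, 0, 0.32]])

```text
clock: 9.33
ee_pos: [574.3, 241.9, 119.9]
tcp_rot: [0.987, 0.163, 0.006, -0.0]
ft_force: [-0.9, 0.2, 3.7]
width: 0.321
```

```bash
python3 - <<'E'
from h import *
st()
p=eyes.get_image("wrist"); p=eyes.get_image("wrist"); s=st(); save(p,"w11",(240,190,400,310),5)
q=eyes.get_image("scene"); save(q,"s11",(340,220,450,320),6)
E
```

```text
t 9.33 tcp [574.3 241.9 119.9] ydir -71.3 zax [ 0.0109  0.0023 -0.9999] F [-0.85  0.24  3.72] w 0.321 q [-0.21  0.54 -0.4   1.77  0.27  0.88 -1.97]
t 9.43 tcp [574.3 241.9 119.8] ydir -71.29 zax [ 0.0109  0.0023 -0.9999] F [-0.55 -0.68  5.13] w 0.322 q [-0.21  0.54 -0.4   1.77  0.27  0.88 -1.97]
```

View pics/w11.png

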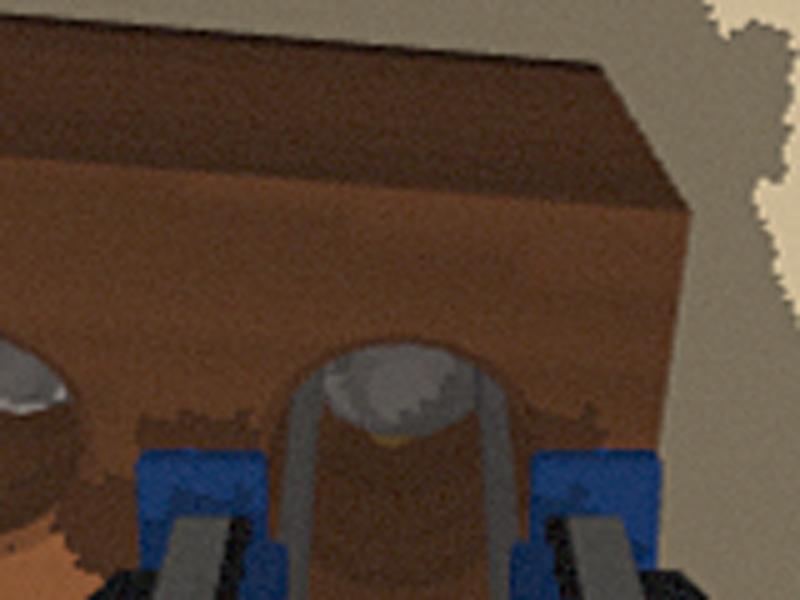

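View pics/s11.png

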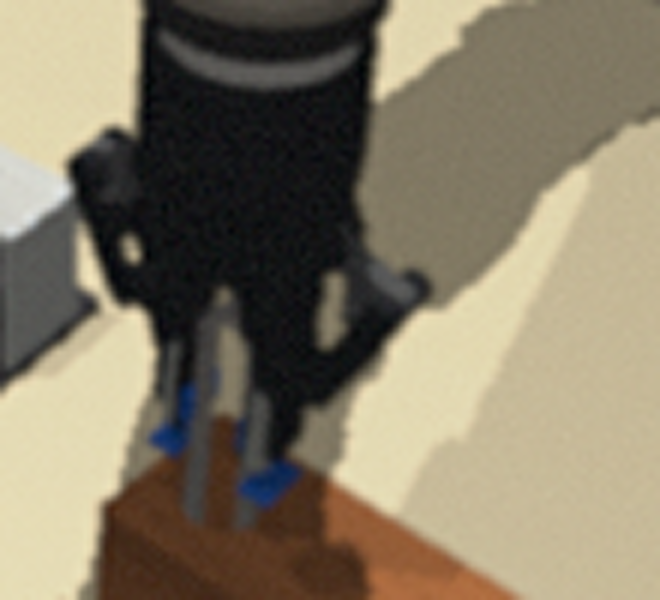

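Contact felt on the shoulder: Fz rose about 6 N at TCP z 119.8, matching tips at z 46. I'll ease up 0.7 mm, then squeeze in small steps, estimating grip force from the gap between opening reading and command.

Emit:
arm_command(steps=[[-0.0002, -0.0002, 0.0007, 0, 0.32], [-0.0002, -0.0002, 0.0007, 0, 0.32]])

```text
clock: 9.65
ee_pos: [573.9, 241.6, 120.4]
tcp_rot: [0.987, 0.163, 0.005, -0.0]
ft_force: [0.3, 0.2, -1.0]
width: 0.319
```

```bash
cat > ww.py <<'E'
from h import *
import sys
w=[];f=[]
for i in range(int(sys.argv[1])):
    eyes.get_image("wrist"); s=manip.get_state(); w.append(s["width"]); f.append(s["ft_force"][2])
print("mean",np.mean(w).round(5),"sd",np.std(w).round(5),"se",(np.std(w)/len(w)**.5).round(5),"Fz",np.mean(f).round(2)); st()
E
python3 ww.py 16
```

```text
mean 0.32258 sd 0.00199 se 0.0005 Fz -0.96
t 10.45 tcp [574.1 241.7 120.6] ydir -71.3 zax [ 0.011   0.0023 -0.9999] F [-0.66  0.15 -1.12] w 0.319 q [-0.21  0.54 -0.4   1.77  0.27  0.88 -1.97]
```

Emit:
arm_command(steps=[[0, 0, 0, 0, 0.311], [0, 0, 0, 0, 0.311], [0, 0, 0, 0, 0.311]])

```text
clock: 10.7
ee_pos: [574.1, 241.7, 120.6]
tcp_rot: [0.987, 0.163, 0.006, -0.0]
ft_force: [0.4, 1.2, -0.7]
width: 0.314
```

```bash
python3 ww.py 16
```

```text
mean 0.31364 sd 0.00272 se 0.00068 Fz -1.02
t 11.5 tcp [574.1 241.7 120.6] ydir -71.29 zax [ 0.011   0.0024 -0.9999] F [-0.91  0.18 -1.39] w 0.314 q [-0.21  0.54 -0.4   1.77  0.27  0.88 -1.97]
```

Emit:
arm_command(steps=[[0, 0, 0, 0, 0.304], [0, 0, 0, 0, 0.304], [0, 0, 0, 0, 0.304]])

```text
clock: 11.75
ee_pos: [574.1, 241.7, 120.6]
tcp_rot: [0.987, 0.163, 0.006, -0.0]
ft_force: [0.1, 0.2, -0.5]
width: 0.306
```

```bash
python3 ww.py 20
```

```text
mean 0.30718 sd 0.0016 se 0.00036 Fz -1.0
t 12.75 tcp [574.1 241.7 120.5] ydir -71.29 zax [ 0.0109  0.0023 -0.9999] F [-0.08 -1.27 -0.75] w 0.308 q [-0.21  0.54 -0.4   1.77  0.27  0.88 -1.97]
```

Emit:
arm_command(steps=[[0, 0, 0, 0, 0.3], [0, 0, 0, 0, 0.3], [0, 0, 0, 0, 0.3]])

```text
clock: 13.0
ee_pos: [574.1, 241.6, 120.5]
tcp_rot: [0.987, 0.162, 0.006, -0.0]
ft_force: [0.8, 0.4, -0.8]
width: 0.305
```

```bash
python3 ww.py 30
```

```text
mean 0.30373 sd 0.00239 se 0.00044 Fz -0.74
t 14.5 tcp [574.1 241.7 120.6] ydir -71.29 zax [ 0.011   0.0023 -0.9999] F [-0.47  0.32 -0.21] w 0.303 q [-0.21  0.54 -0.4   1.77  0.27  0.88 -1.97]
```

Emit:
arm_command(steps=[[0, 0, 0, 0, 0.297], [0, 0, 0, 0, 0.297], [0, 0, 0, 0, 0.297]])

```text
clock: 14.75
ee_pos: [574.2, 241.6, 120.6]
tcp_rot: [0.987, 0.162, 0.006, -0.0]
ft_force: [-1.2, -1.1, 0.2]
width: 0.3
```

```bash
python3 ww.py 40
```

```text
mean 0.3012 sd 0.0022 se 0.00035 Fz -0.67
t 16.75 tcp [574.1 241.7 120.5] ydir -71.29 zax [ 0.0109  0.0023 -0.9999] F [-0.29 -0.33 -0.48] w 0.301 q [-0.21  0.54 -0.4   1.77  0.27  0.88 -1.97]
```

Emit:
arm_command(steps=[[0, 0, 0, 0, 0.293], [0, 0, 0, 0, 0.293], [0, 0, 0, 0, 0.293]])

```text
clock: 17.0
ee_pos: [574.1, 241.7, 120.6]
tcp_rot: [0.987, 0.163, 0.006, -0.0]
ft_force: [0.4, -1.0, -0.1]
width: 0.295
```

```bash
python3 ww.py 30
```

```text
mean 0.29942 sd 0.00264 se 0.00048 Fz -0.03
t 18.5 tcp [574.1 241.7 120.6] ydir -71.3 zax [ 0.011   0.0024 -0.9999] F [-0.09 -0.77  0.34] w 0.296 q [-0.21  0.54 -0.4   1.77  0.27  0.88 -1.97]
```

Offset is growing as expected: grip is about 31 N at 0.293. One more step to 0.291, about 36 N.

Emit:
arm_command(steps=[[0, 0, 0, 0, 0.291], [0, 0, 0, 0, 0.291], [0, 0, 0, 0, 0.291]])

```text
clock: 18.75
ee_pos: [574.1, 241.7, 120.6]
tcp_rot: [0.987, 0.162, 0.006, -0.0]
ft_force: [0.2, -0.4, 0.6]
width: 0.295
```

```bash
python3 ww.py 30
```

```text
mean 0.29778 sd 0.00198 se 0.00036 Fz 0.17
t 20.25 tcp [574.1 241.7 120.6] ydir -71.29 zax [ 0.011   0.0024 -0.9999] F [ 0.35 -0.4   0.32] w 0.302 q [-0.21  0.54 -0.4   1.77  0.27  0.88 -1.97]
```

Emit:
arm_command(steps=[[0, 0, 0, 0, 0.29], [0, 0, 0, 0, 0.29], [0, 0, 0.002, 0, 0.29], [0, 0, 0.005, 0, 0.29], [0, 0, 0.008, 0, 0.29], [0, 0, 0.008, 0, 0.29]])

```text
clock: 20.75
ee_pos: [573.9, 241.8, 128.8]
tcp_rot: [0.987, 0.163, 0.005, -0.0]
ft_force: [-1.1, -0.2, -3.3]
width: 0.297
```

```bash
python3 - <<'E'
from h import *
st()
p=eyes.get_image("wrist"); p=eyes.get_image("wrist"); s=st(); save(p,"w12",(240,190,400,310),5)
E
```

```text
t 20.75 tcp [573.9 241.8 128.8] ydir -71.29 zax [ 0.0107  0.0023 -0.9999] F [-1.07 -0.19 -3.33] w 0.297 q [-0.2   0.53 -0.4   1.76  0.26  0.89 -1.96]
t 20.85 tcp [574.  241.8 128.8] ydir -71.29 zax [ 0.011   0.0024 -0.9999] F [-0.61 -1.25 -2.55] w 0.297 q [-0.2   0.53 -0.4   1.76  0.26  0.89 -1.96]
```

View pics/w12.png

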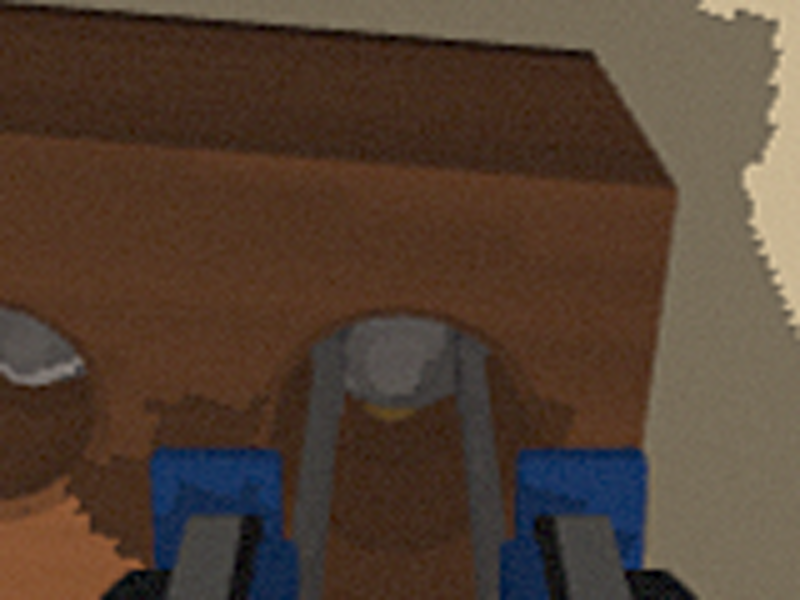

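Fz of -3 N fits tongs plus weight (plus drag). Keep drawing it out slowly.

Emit:
arm_command(steps=[[0, 0, 0.003, 0, 0.29], [0, 0, 0.006, 0, 0.29], [0, 0, 0.009, 0, 0.29], [0, 0, 0.012, 0, 0.29], [0, 0, 0.015, 0, 0.29], [0, 0, 0.018, 0, 0.29], [0, 0, 0.02, 0, 0.29]])

```text
clock: 21.43
ee_pos: [574.4, 242.0, 149.6]
tcp_rot: [0.987, 0.163, 0.006, -0.0]
ft_force: [-0.5, 0.2, -1.3]
width: 0.293
```

```bash
python3 - <<'E'
from h import *
st()
p=eyes.get_image("wrist"); p=eyes.get_image("wrist"); s=st(); save(p,"w13",(240,170,400,290),5)
E
```

```text
t 21.43 tcp [574.4 242.  149.6] ydir -71.3 zax [ 0.0119  0.0029 -0.9999] F [-0.5   0.18 -1.32] w 0.293 q [-0.2   0.5  -0.41  1.75  0.25  0.93 -1.95]
t 21.53 tcp [574.4 242.  149.4] ydir -71.29 zax [ 0.012   0.0028 -0.9999] F [-0.03 -1.   -0.22] w 0.295 q [-0.2   0.5  -0.41  1.75  0.25  0.93 -1.95]
```

View pics/w13.png

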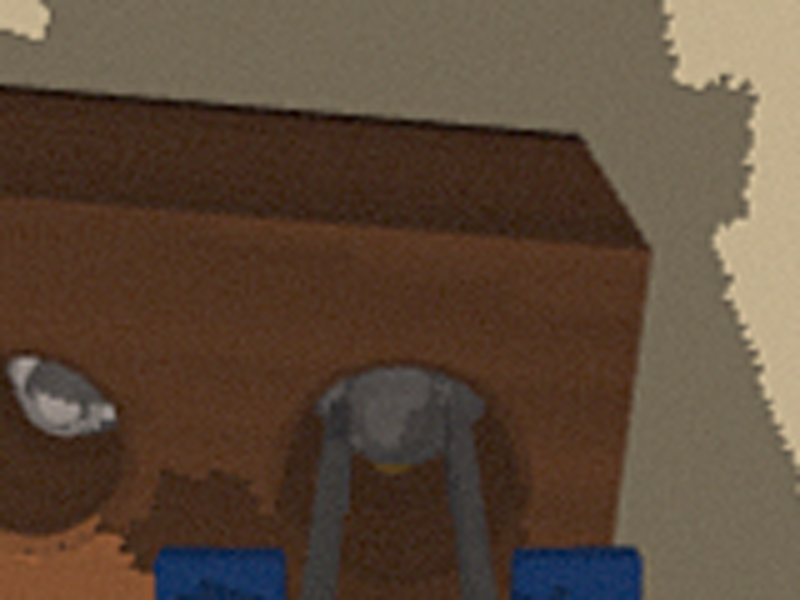

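```bash
python3 - <<'E'
from h import *
p=eyes.get_image("wrist"); st()
for z in (61.5,66,71,76,81,86):
  a=np.linspace(0,2*np.pi,100)
  k=proj(p,np.c_[574.1+7.5*np.cos(a),241.2+7.5*np.sin(a),a*0+z]);k=(k-[240,170])*5
  print(z,k.min(0).round(),k.max(0).round())
a=np.linspace(0,2*np.pi,100);k=proj(p,np.c_[574.1+15.5*np.cos(a),241.2+15.5*np.sin(a),a*0+88]);k=(k-[240,170])*5;print("mouth",k.min(0).round(),k.max(0).round())
save(p,"w14",(300,225,350,275),12)
E
python3 ww.py 20
```

```text
t 21.58 tcp [574.2 241.9 149.1] ydir -71.29 zax [ 0.0115  0.0026 -0.9999] F [0.13 0.78 0.02] w 0.296 q [-0.2   0.5  -0.41  1.75  0.25  0.93 -1.95]
61.5 [349. 355.] [451. 452.]
66 [348. 364.] [452. 463.]
71 [347. 375.] [454. 475.]
76 [346. 386.] [455. 489.]
81 [345. 398.] [456. 502.]
86 [344. 410.] [457. 516.]
mouth [282. 356.] [519. 578.]
mean 0.2949 sd 0.00265 se 0.00059 Fz -0.84
t 22.58 tcp [574.1 241.8 148.8] ydir -71.29 zax [ 0.0111  0.0025 -0.9999] F [-0.04 -0.12 -1.4 ] w 0.297 q [-0.2   0.5  -0.41  1.75  0.25  0.93 -1.95]
```

View pics/w14.png

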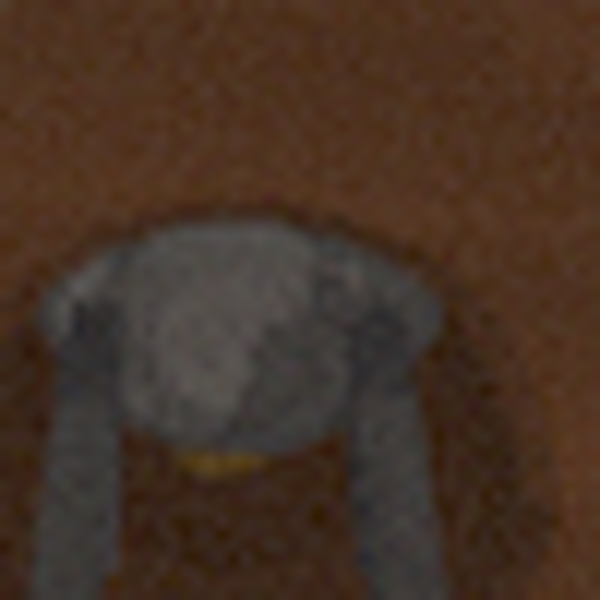

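The jaws have slipped off: Fz is back to the tongs alone and the jaw gap is about 12.6 mm. The weight is up roughly 4 mm at most and still in its well. My force scale was too optimistic, so I'll calibrate opening offset against the known spring force with the jaws free.

Emit:
arm_command(steps=[[0, 0, 0.001, 0, 0.265], [0, 0, 0.001, 0, 0.265], [0, 0, 0.001, 0, 0.265]])

```text
clock: 22.83
ee_pos: [574.1, 241.8, 149.9]
tcp_rot: [0.987, 0.163, 0.006, -0.0]
ft_force: [0.6, -1.1, -1.2]
width: 0.274
```

```bash
python3 ww.py 30
```

```text
mean 0.27045 sd 0.00231 se 0.00042 Fz -0.82
t 24.33 tcp [574.  241.7 149.8] ydir -71.3 zax [ 0.011   0.0024 -0.9999] F [-1.16 -0.14 -0.42] w 0.271 q [-0.2   0.5  -0.41  1.75  0.25  0.93 -1.95]
```

Emit:
arm_command(steps=[[0, 0, 0, 0, 0.29], [0, 0, 0, 0, 0.29], [0, 0, 0, 0, 0.29]])

```text
clock: 24.58
ee_pos: [574.1, 241.8, 149.8]
tcp_rot: [0.987, 0.163, 0.006, -0.0]
ft_force: [0.2, -1.1, -0.8]
width: 0.292
```

```bash
python3 ww.py 30
```

```text
mean 0.29024 sd 0.00211 se 0.00038 Fz -0.91
t 26.08 tcp [574.1 241.8 149.8] ydir -71.29 zax [ 0.011   0.0024 -0.9999] F [-0.93  0.12 -1.17] w 0.291 q [-0.2   0.5  -0.41  1.75  0.25  0.93 -1.95]
```

Free-jaw offsets while closing show about 15.7 N at 0.0049 and 19.4 N at 0.0055, so the earlier squeeze was only about 22–27 N. Re-open, go back down and squeeze harder.

Emit:
arm_command(steps=[[0, 0, 0, 0, 0.322], [0, 0, 0, 0, 0.322], [0, 0, 0, 0, 0.322], [0, 0, -0.007, 0, 0.322], [0, 0, -0.014, 0, 0.322], [0, 0, -0.02, 0, 0.322], [0, 0, -0.023, 0, 0.322], [0, 0, -0.023, 0, 0.322]])

```text
clock: 26.75
ee_pos: [573.3, 241.4, 125.3]
tcp_rot: [0.987, 0.163, 0.005, -0.0]
ft_force: [-0.4, -1.4, -1.3]
width: 0.318
```

Emit:
arm_command(steps=[[0, 0, -0.0015, 0, 0.322], [0, 0, -0.0025, 0, 0.322], [0, 0, -0.0025, 0, 0.322]])

```text
clock: 27.0
ee_pos: [573.2, 241.3, 122.7]
tcp_rot: [0.987, 0.163, 0.004, 0.0]
ft_force: [0.3, -0.7, -1.2]
width: 0.324
```

```bash
python3 - <<'E'
from h import *
st()
p=eyes.get_image("wrist"); s=st(); save(p,"w15",(240,190,400,310),5)
E
```

```text
t 27.0 tcp [573.2 241.3 122.7] ydir -71.29 zax [ 0.0087  0.0013 -1.    ] F [ 0.33 -0.71 -1.16] w 0.324 q [-0.2   0.54 -0.4   1.77  0.26  0.88 -1.96]
t 27.05 tcp [573.3 241.4 122.9] ydir -71.28 zax [ 0.009   0.0015 -1.    ] F [ 0.2   0.07 -0.92] w 0.322 q [-0.2   0.54 -0.4   1.77  0.26  0.88 -1.96]
```

View pics/w15.png

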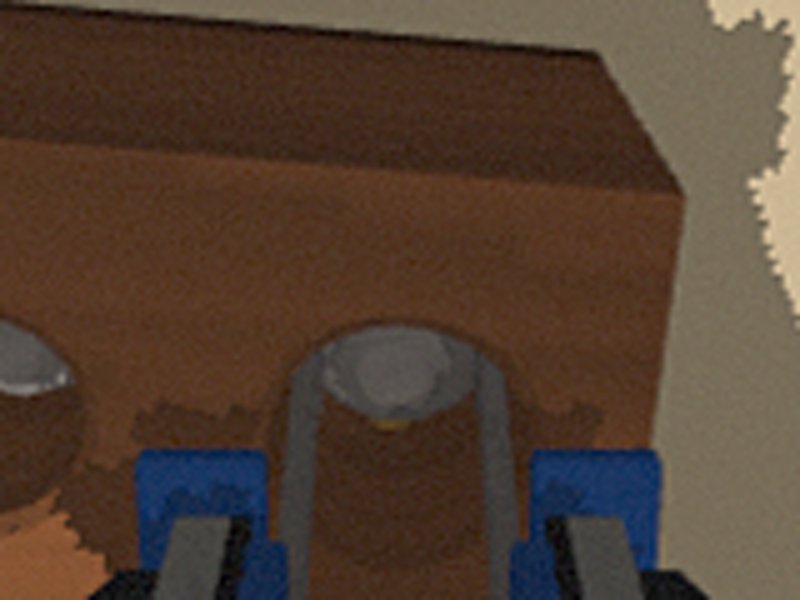

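Emit:
arm_command(steps=[[0.0006, 0.0003, -0.0012, 0, 0.322], [0.0006, 0.0003, -0.0022, 0, 0.322], [0.0006, 0.0003, -0.0022, 0, 0.322], [0.0006, 0.0003, -0.0022, 0, 0.31], [0.0006, 0.0003, -0.0022, 0, 0.302], [0.0006, 0.0003, -0.0022, 0, 0.295], [0.0006, 0.0003, -0.0022, 0, 0.288], [0.0006, 0.0003, -0.0022, 0, 0.283], [0.0006, 0.0003, -0.0022, 0, 0.283], [0.0006, 0.0003, -0.0022, 0, 0.283]])

```text
clock: 27.88
ee_pos: [574.0, 241.9, 120.9]
tcp_rot: [0.987, 0.163, 0.005, -0.0]
ft_force: [0.5, 0.8, 0.1]
width: 0.291
```

```bash
python3 ww.py 24
```

```text
mean 0.29236 sd 0.0024 se 0.00049 Fz 1.78
t 29.08 tcp [574.  241.7 120.8] ydir -71.29 zax [ 0.0091  0.0016 -1.    ] F [-0.89  1.06  1.83] w 0.29 q [-0.21  0.54 -0.4   1.77  0.27  0.88 -1.96]
```

Emit:
arm_command(steps=[[0, 0, 0.0015, 0, 0.283], [0, 0, 0.003, 0, 0.283], [0, 0, 0.0045, 0, 0.283], [0, 0, 0.006, 0, 0.283]])

```text
clock: 29.42
ee_pos: [573.3, 241.0, 125.9]
tcp_rot: [0.987, 0.162, 0.004, 0.0]
ft_force: [-0.0, 0.6, -6.2]
width: 0.295
```

Emit:
arm_command(steps=[[0, 0, 0.002, 0, 0.283], [0, 0, 0.004, 0, 0.283], [0, 0, 0.006, 0, 0.283]])

```text
clock: 29.67
ee_pos: [573.1, 240.7, 131.8]
tcp_rot: [0.987, 0.162, 0.003, 0.001]
ft_force: [-0.2, 0.3, -5.8]
width: 0.292
```

```bash
python3 - <<'E'
from h import *
st()
p=eyes.get_image("wrist"); s=st(); save(p,"w16",(240,190,400,310),5)
for i in range(8): eyes.get_image("wrist"); s=manip.get_state(); print(s["width"].round(4),s["ft_force"][2].round(2),s["ee_pos"][2].round(1))
for z in (61.5,66,71,76):
  a=np.linspace(0,2*np.pi,100)
  k=proj(p,np.c_[574.1+7.5*np.cos(a),241.2+7.5*np.sin(a),a*0+z]);k=(k-[240,190])*5
  print(z,k.min(0).round(),k.max(0).round())
E
```

```text
t 29.67 tcp [573.1 240.7 131.8] ydir -71.3 zax [ 6.8e-03 -1.0e-04 -1.0e+00] F [-0.19  0.3  -5.81] w 0.292 q [-0.2   0.53 -0.4   1.76  0.26  0.9  -1.96]
t 29.72 tcp [573.5 240.9 132.4] ydir -71.31 zax [ 7.7e-03  3.0e-04 -1.0e+00] F [-0.27  0.5  -3.51] w 0.291 q [-0.2   0.52 -0.4   1.76  0.26  0.9  -1.96]Traceback (most recent call last):
  File "<stdin>", line 4, in <module>
AttributeError: 'float' object has no attribute 'round'
```

View pics/w16.png

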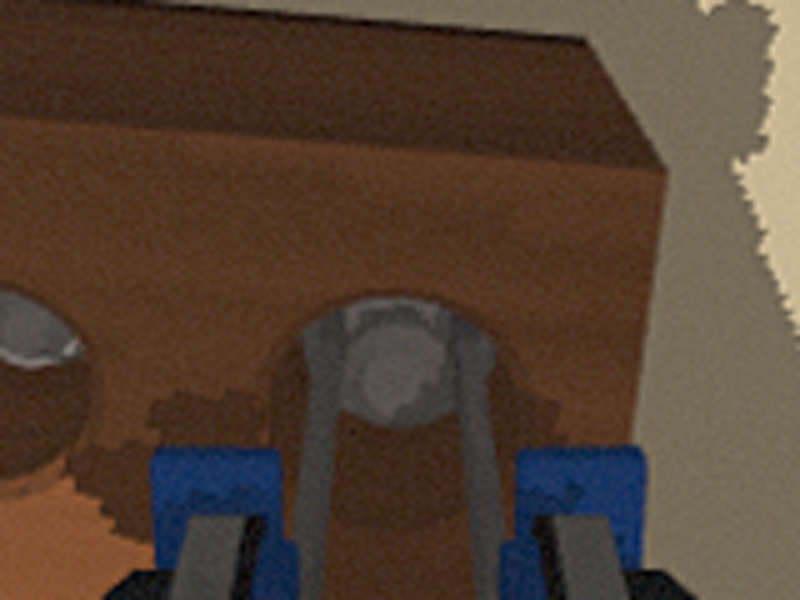

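The knob has risen with the jaws (shoulder now visible behind it), and Fz is about -6 N while moving. The grip holds, so I continue slowly.

Emit:
arm_command(steps=[[0, 0, 0.002, 0, 0.283], [0, 0, 0.004, 0, 0.283], [0, 0, 0.006, 0, 0.283], [0, 0, 0.008, 0, 0.283], [0, 0, 0.01, 0, 0.283], [0, 0, 0.012, 0, 0.283], [0, 0, 0.014, 0, 0.283]])

```text
clock: 30.35
ee_pos: [573.6, 241.0, 146.7]
tcp_rot: [0.987, 0.162, 0.004, 0.0]
ft_force: [-0.5, 0.2, -6.0]
width: 0.294
```

```bash
python3 - <<'E'
from h import *
st()
p=eyes.get_image("wrist"); s=st(); save(p,"w17",(240,190,400,310),5)
E
```

```text
t 30.35 tcp [573.6 241.  146.7] ydir -71.3 zax [ 8.e-03  4.e-04 -1.e+00] F [-0.54  0.17 -5.99] w 0.294 q [-0.2   0.51 -0.41  1.75  0.25  0.93 -1.95]
t 30.4 tcp [573.9 241.1 147.2] ydir -71.31 zax [ 8.7e-03  7.0e-04 -1.0e+00] F [-0.82 -0.53 -2.64] w 0.294 q [-0.2   0.51 -0.41  1.75  0.25  0.93 -1.95]
```

View pics/w17.png

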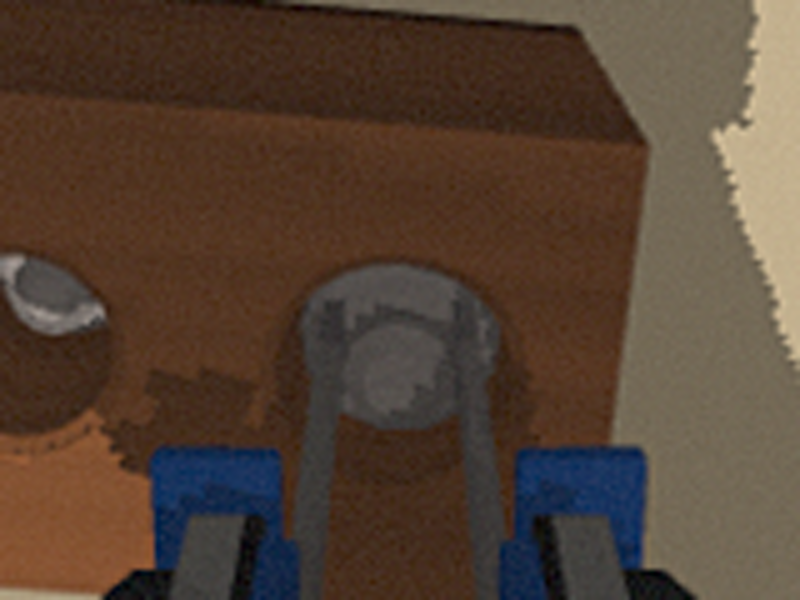

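Weight following. Draw it fully out.

Emit:
arm_command(steps=[[0, 0, 0.003, 0, 0.283], [0, 0, 0.007, 0, 0.283], [0, 0, 0.013, 0, 0.283], [0, 0, 0.021, 0, 0.283], [0, 0, 0.031, 0, 0.283], [0, 0, 0.043, 0, 0.283], [0, 0, 0.055, 0, 0.283], [0, 0, 0.065, 0, 0.283], [0, 0, 0.072, 0, 0.283], [0, 0, 0.072, 0, 0.283]])

```text
clock: 31.23
ee_pos: [574.9, 241.6, 221.6]
tcp_rot: [0.987, 0.162, 0.006, -0.0]
ft_force: [-0.4, 0.2, -2.7]
width: 0.296
```

```bash
python3 - <<'E'
from h import *
st()
p=eyes.get_image("wrist"); s=st(); save(p,"w18",(240,190,400,310),5)
q=eyes.get_image("scene"); save(q,"s18",(340,190,470,330),4); s=st()
E
```

```text
t 31.23 tcp [574.9 241.6 221.6] ydir -71.32 zax [ 0.012   0.0021 -0.9999] F [-0.38  0.17 -2.68] w 0.296 q [-0.18  0.43 -0.43  1.68  0.2   1.06 -1.91]
t 31.28 tcp [574.4 241.4 220.4] ydir -71.32 zax [ 0.0105  0.0015 -0.9999] F [ 0.45 -0.54 -3.38] w 0.289 q [-0.18  0.43 -0.43  1.68  0.2   1.06 -1.91]
t 31.33 tcp [573.9 241.  219.4] ydir -71.31 zax [ 9.1e-03  7.0e-04 -1.0e+00] F [ 0.1  -1.1  -2.95] w 0.294 q [-0.18  0.43 -0.43  1.68  0.2   1.06 -1.91]
```

View pics/w18.png

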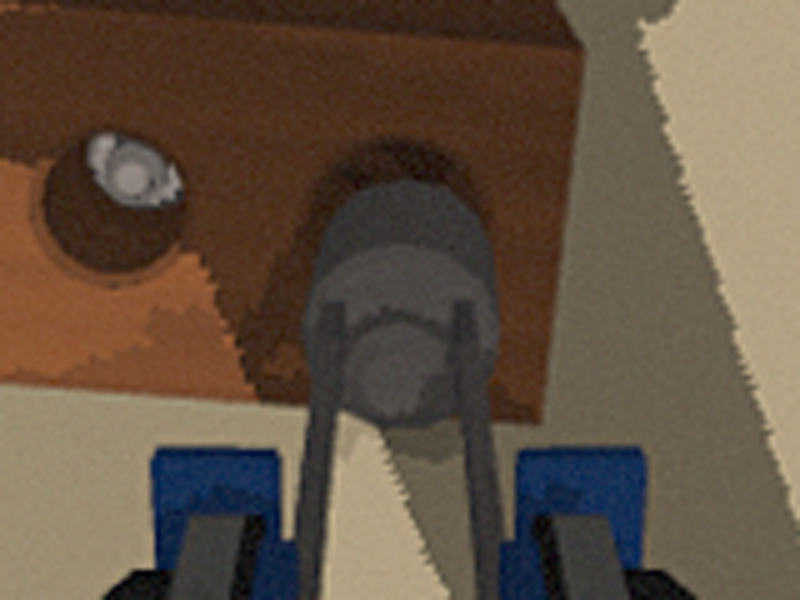

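View pics/s18.png

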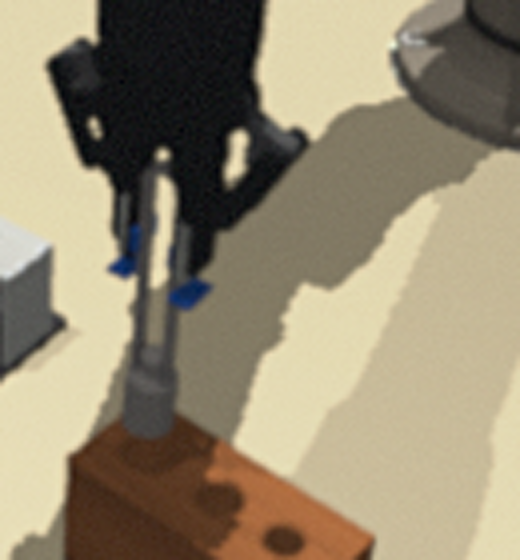

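Weight is clear of the block, upright between the jaws. Carry it across to the balance smoothly.

Emit:
arm_command(steps=[[0, -0.008, 0.004, 0, 0.283], [-0.001, -0.022, 0.01, 0, 0.283], [-0.002, -0.042, 0.01, 0, 0.283], [-0.003, -0.068, 0.01, 0, 0.283], [-0.004, -0.098, 0.01, 0, 0.283], [-0.005, -0.13, 0.01, 0, 0.283], [-0.006, -0.162, 0.01, 0, 0.283], [-0.007, -0.194, 0.01, 0, 0.283], [-0.008, -0.224, 0.01, 0, 0.283], [-0.0085, -0.25, 0.01, 0, 0.283]])

```text
clock: 32.17
ee_pos: [564.4, -13.3, 229.5]
tcp_rot: [0.987, 0.161, 0.004, 0.001]
ft_force: [-0.1, -0.3, -3.2]
width: 0.29
```

```bash
python3 - <<'E'
from h import *
st()
E
```

```text
t 32.17 tcp [564.4 -13.3 229.5] ydir -71.49 zax [ 8.3e-03 -8.0e-04 -1.0e+00] F [-0.11 -0.34 -3.22] w 0.29 q [ 0.2   0.32 -0.36  1.81  0.13  1.03 -1.45]
```

Emit:
arm_command(steps=[[-0.001, -0.024, 0, 0, 0.283], [-0.002, -0.052, 0, 0, 0.283], [-0.003, -0.082, 0, 0, 0.283], [-0.003, -0.112, 0, 0, 0.283], [-0.004, -0.142, 0, 0, 0.283], [-0.004, -0.17, 0, 0, 0.283], [-0.005, -0.195, 0, 0, 0.283], [-0.005, -0.215, 0, 0, 0.283], [-0.005, -0.227, 0, 0, 0.283], [-0.005, -0.2325, 0, 0, 0.283]])

```text
clock: 33.0
ee_pos: [558.0, -249.2, 229.4]
tcp_rot: [0.987, 0.159, 0.004, 0.001]
ft_force: [-0.3, -0.1, -2.6]
width: 0.291
```

Emit:
arm_command(steps=[[0, 0, 0, 0, 0.283], [0, 0, 0, 0, 0.283], [0, 0, 0, 0, 0.283]])

```text
clock: 33.25
ee_pos: [558.1, -247.7, 229.4]
tcp_rot: [0.987, 0.16, 0.004, 0.001]
ft_force: [0.0, 0.2, -3.7]
width: 0.297
```

```bash
python3 - <<'E'
from h import *
import pickle
st()
p=eyes.get_image("wrist"); p=eyes.get_image("wrist"); s=st(); save(p,"w19"); save(p,"w19a",(240,150,400,310),4); pickle.dump((p,s),open("w19.pkl","wb"))
q=eyes.get_image("scene"); save(q,"s19",(220,120,350,260),4); s=st()
E
```

```text
t 33.25 tcp [ 558.1 -247.7  229.4] ydir -71.62 zax [ 7.3e-03 -9.0e-04 -1.0e+00] F [ 0.02  0.24 -3.69] w 0.297 q [ 0.51  0.38 -0.26  1.71  0.11  1.05 -1.03]
t 33.35 tcp [ 558.3 -247.5  229.5] ydir -71.59 zax [ 0.0076 -0.0011 -1.    ] F [ 0.56  1.02 -3.2 ] w 0.289 q [ 0.51  0.38 -0.26  1.71  0.11  1.05 -1.03]
t 33.4 tcp [ 558.3 -247.7  229.5] ydir -71.6 zax [ 0.0076 -0.0013 -1.    ] F [ 0.53  0.16 -3.86] w 0.291 q [ 0.51  0.38 -0.26  1.71  0.11  1.05 -1.03]
```

View pics/w19.png

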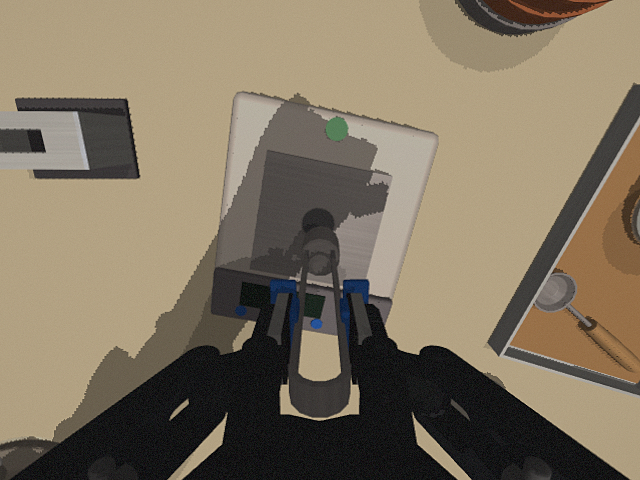

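View pics/w19a.png

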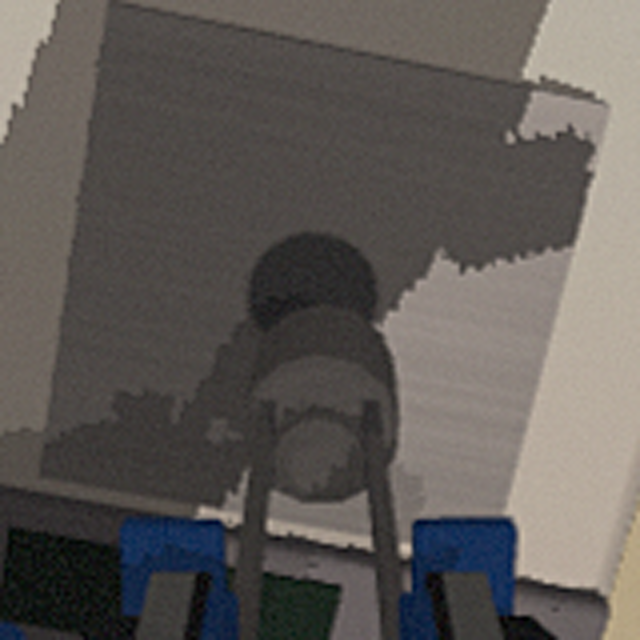

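View pics/s19.png

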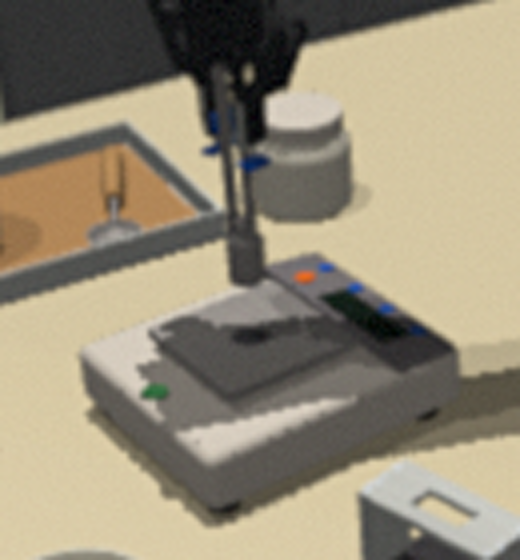

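```bash
cat > fit.py <<'E'
from h import *
import pickle
a=np.linspace(0,2*np.pi,180)
def circ(p,c,r,z): return proj(p,np.c_[c[0]+r*np.cos(a),c[1]+r*np.sin(a),a*0+z])
def overlay(p,items,name,crop,s):
    im=p["color"][crop[1]:crop[3],crop[0]:crop[2],::-1]
    im=cv2.resize(im,None,fx=s,fy=s,interpolation=cv2.INTER_CUBIC).copy()
    im=cv2.convertScaleAbs(im,alpha=1.8)
    for c,r,z,col in items:
        k=((circ(p,c,r,z)-[crop[0],crop[1]]+.5)*s-.5)
        cv2.polylines(im,[k.round().astype(np.int32)],True,col,1)
    cv2.imwrite(f"pics/{name}.png",im)
E
python3 - <<'E'
from fit import *
p,s=pickle.load(open("w19.pkl","rb"))
e=R.from_quat(s["tcp_rot"]).as_matrix()
ft=s["ee_pos"][2]-110.8
wc=s["ee_pos"][:2]+[0.1,-0.5]
overlay(p,[((559.3,-246.2),15,74,(0,0,255)),(wc,14,ft,(0,255,0)),(wc,14,ft+36,(255,255,0)),(wc,7.5,ft+51.5,(0,255,255))],"ov19",(240,150,400,310),4.5)
E
```

```text
(no output)
```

View pics/ov19.png

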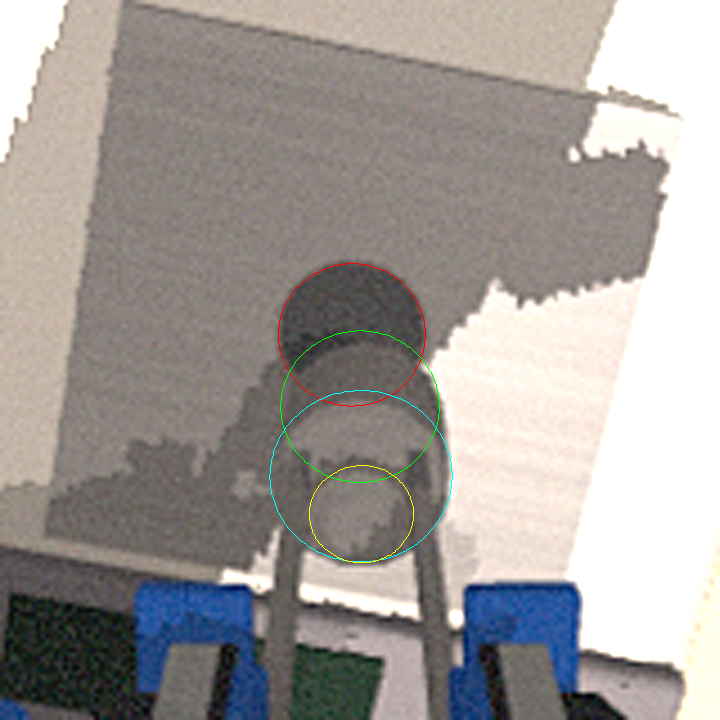

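```bash
python3 - <<'E'
from fit import *
p,s=pickle.load(open("w19.pkl","rb"))
n=np.array([.947,.32]); w0=s["ee_pos"][:2]+[0.1,-0.5]
for i,(d,l) in enumerate([(1.3,0),(1.8,3)]):
    ft=s["ee_pos"][2]-110.8-l; wc=w0-d*n
    overlay(p,[(wc,14,ft,(0,255,0)),(wc,14,ft+36,(255,255,0)),(wc,7.5,ft+51.5,(0,255,255))],f"ov19{'ab'[i]}",(280,200,360,280),8)
a=cv2.imread("pics/ov19a.png");b=cv2.imread("pics/ov19b.png")
cv2.imwrite("pics/ov19ab.png",cv2.resize(np.hstack([a,b]),(800,400)))
E
```

```text
(no output)
```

View pics/ov19ab.png

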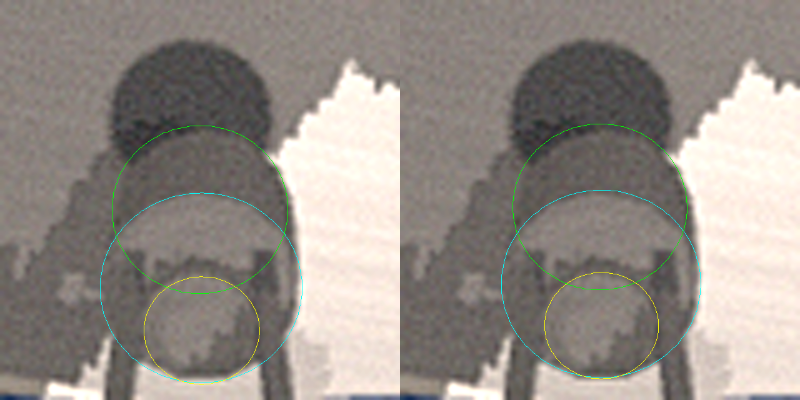

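Overlay: recess (559.3,-246.2) fits exactly; the weight sits about 1.6 mm robot-side of the TCP axis, foot about 112–113 mm below the TCP. Shift (+2.4,+2.4) mm and lower to just above the pan.

Emit:
arm_command(steps=[[0.0024, 0.0024, -0.006, 0, 0.283], [0.0024, 0.0024, -0.014, 0, 0.283], [0.0024, 0.0024, -0.022, 0, 0.283], [0.0024, 0.0024, -0.029, 0, 0.283], [0.0024, 0.0024, -0.033, 0, 0.283], [0.0024, 0.0024, -0.033, 0, 0.283], [0.0024, 0.0024, -0.033, 0, 0.283]])

```text
clock: 33.98
ee_pos: [560.5, -245.4, 196.0]
tcp_rot: [0.987, 0.16, 0.003, 0.001]
ft_force: [0.7, -0.3, -2.4]
width: 0.291
```

```bash
python3 - <<'E'
from fit import *
st()
p=eyes.get_image("wrist"); p=eyes.get_image("wrist"); s=st(); pickle.dump((p,s),open("w20.pkl","wb"))
q=eyes.get_image("scene"); save(q,"s20",(230,140,330,240),6); pickle.dump(q,open("q20.pkl","wb")); st()
ft=s["ee_pos"][2]-112.5; wc=s["ee_pos"][:2]+[-1.4,-1.0]
print(wc,ft)
overlay(p,[((559.3,-246.2),15,74,(0,0,255)),(wc,14,ft,(0,255,0)),(wc,14,ft+36,(255,255,0)),(wc,7.5,ft+51.5,(0,255,255))],"ov20",(270,200,370,280),7.5)
E
```

```text
t 33.98 tcp [ 560.5 -245.4  196. ] ydir -71.61 zax [ 0.0068 -0.001  -1.    ] F [ 0.7  -0.31 -2.45] w 0.291 q [ 0.5   0.42 -0.25  1.74  0.12  0.99 -1.04]
t 34.08 tcp [ 561.  -245.5  196.8] ydir -71.61 zax [ 0.0082 -0.0015 -1.    ] F [ 0.45  0.13 -2.44] w 0.294 q [ 0.5   0.42 -0.25  1.74  0.12  0.99 -1.04]
t 34.13 tcp [ 561.  -245.5  197. ] ydir -71.61 zax [ 0.0085 -0.0015 -1.    ] F [ 0.36  0.22 -2.57] w 0.294 q [ 0.5   0.42 -0.25  1.74  0.12  0.99 -1.04]
[ 559.56273049 -246.54557713] 84.29161411603795
```

View pics/ov20.png

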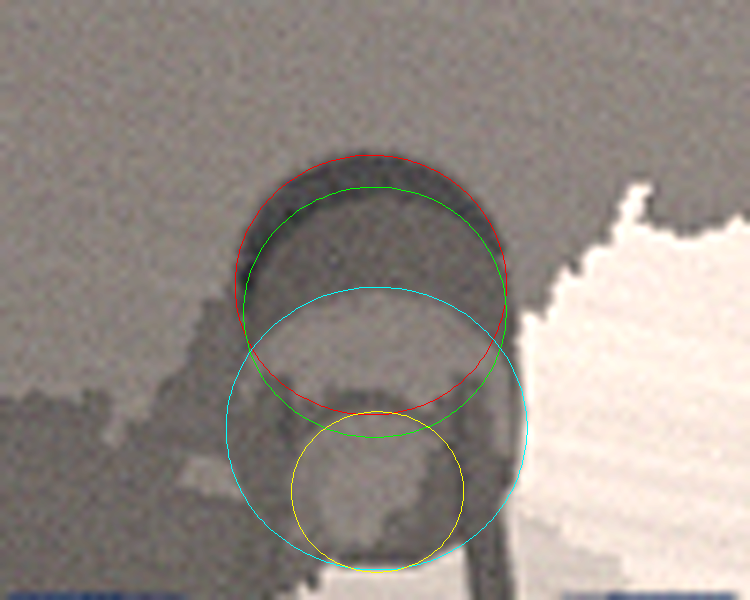

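View pics/s20.png

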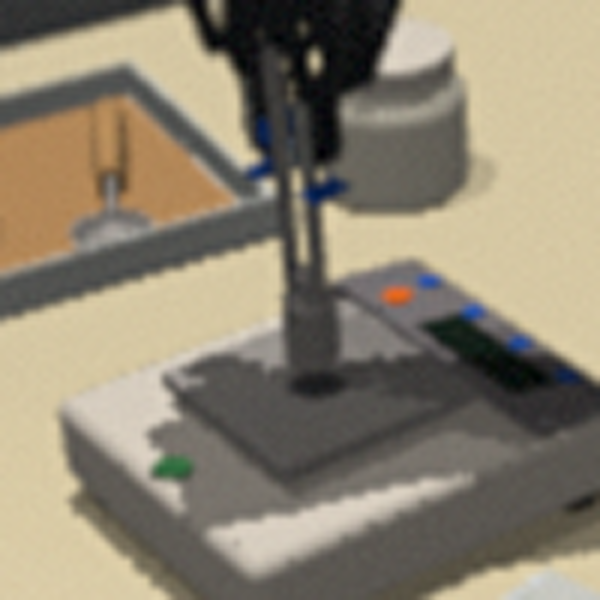

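```bash
python3 - <<'E'
from fit import *
q=pickle.load(open("q20.pkl","rb")); p,s=pickle.load(open("w20.pkl","rb"))
wc=np.array([559.3,-246.7])
for i,l in enumerate((112.5,115.5)):
    ft=197-l
    overlay(q,[((559.3,-246.2),15,74,(0,0,255)),(wc,14,ft,(0,255,0)),(wc,14,ft+36,(255,255,0)),(wc,7.5,ft+51.5,(0,255,255))],f"x{i}",(260,170,310,220),8)
cv2.imwrite("pics/ov20s.png",np.hstack([cv2.imread("pics/x0.png"),cv2.imread("pics/x1.png")]))
E
```

```text
(no output)
```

View pics/ov20s.png

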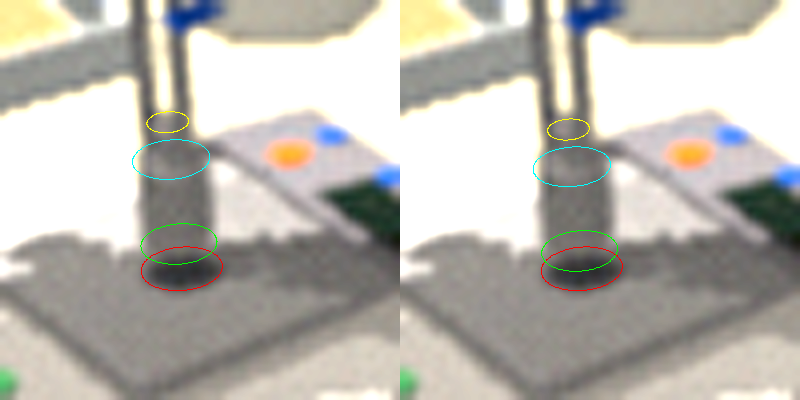

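Both cameras put the foot about 10 mm above the pan and centred within about 0.7 mm. Lower to about 2 mm above the pan and re-check.

Emit:
arm_command(steps=[[0.0003, 0.0001, -0.004, 0, 0.283], [0.0003, 0.0001, -0.008, 0, 0.283], [0.0003, 0.0001, -0.0085, 0, 0.283], [0.0003, 0.0001, -0.0085, 0, 0.283]])

```text
clock: 34.47
ee_pos: [561.0, -245.3, 187.9]
tcp_rot: [0.987, 0.16, 0.004, 0.001]
ft_force: [0.0, 0.3, -2.8]
width: 0.293
```

```bash
python3 - <<'E'
from fit import *
st()
p=eyes.get_image("wrist"); p=eyes.get_image("wrist"); s=st(); pickle.dump((p,s),open("w21.pkl","wb"))
ft=s["ee_pos"][2]-112.5; wc=s["ee_pos"][:2]+[-1.7,-1.0]
print(wc,ft)
overlay(p,[((559.3,-246.2),15,74,(0,0,255)),(wc,14,ft,(0,255,0)),(wc,14,ft+36,(255,255,0)),(wc,7.5,ft+51.5,(0,255,255))],"ov21",(270,200,370,280),7.5)
save(p,"w21",(270,200,370,280),7.5)
E
```

```text
t 34.47 tcp [ 561.  -245.3  187.9] ydir -71.61 zax [ 0.0075 -0.0012 -1.    ] F [ 0.01  0.28 -2.79] w 0.293 q [ 0.5   0.43 -0.25  1.75  0.12  0.98 -1.05]
t 34.57 tcp [ 561.3 -245.4  188.4] ydir -71.61 zax [ 0.0083 -0.0015 -1.    ] F [-0.23 -0.17 -2.42] w 0.292 q [ 0.5   0.43 -0.25  1.75  0.12  0.98 -1.05]
[ 559.58902937 -246.42686716] 75.87595413374063
```

View pics/ov21.png

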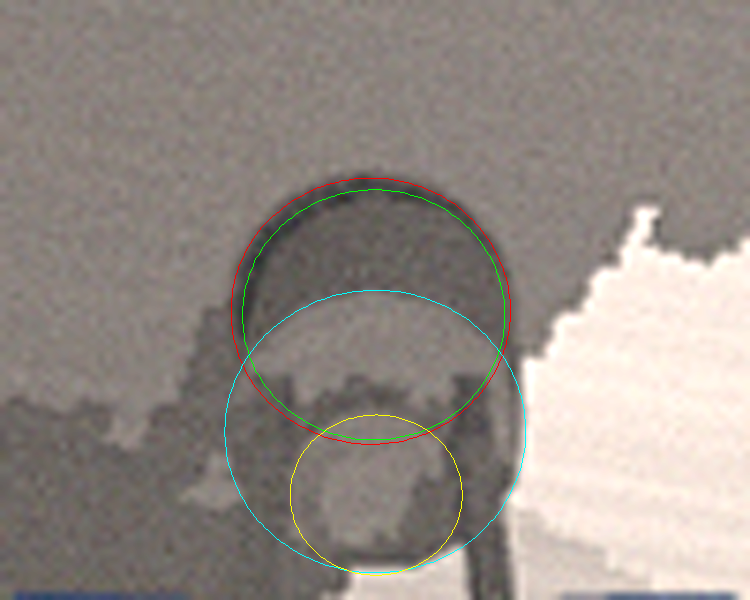

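View pics/w21.png

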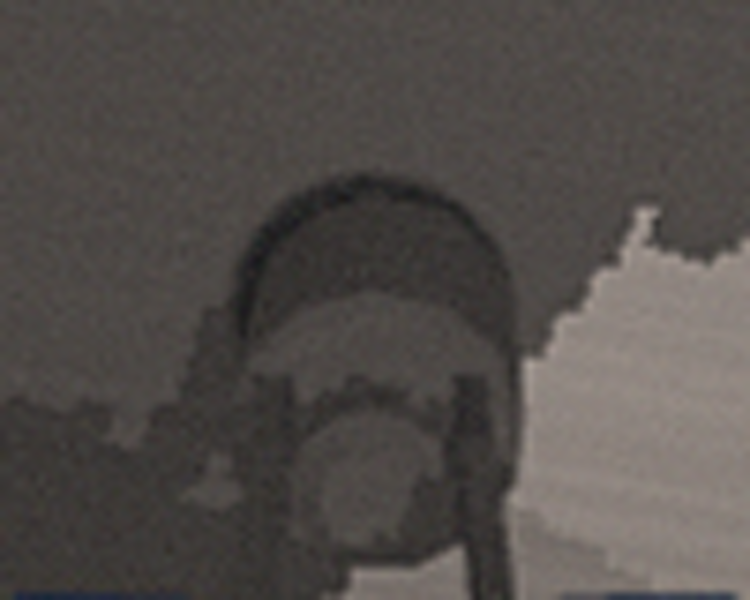

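Crescent shows the weight about 0.6 mm to the right in the image (-y). Correct that and feel down in 1 mm steps.

Emit:
arm_command(steps=[[-0.0002, 0.0006, -0.001, 0, 0.283], [-0.0002, 0.0006, -0.0015, 0, 0.283], [-0.0002, 0.0006, -0.0015, 0, 0.283]])

```text
clock: 34.82
ee_pos: [561.1, -244.7, 186.8]
tcp_rot: [0.987, 0.16, 0.004, 0.001]
ft_force: [1.3, 0.7, -1.6]
width: 0.293
```

Emit:
arm_command(steps=[[0, 0, -0.001, 0, 0.283], [0, 0, -0.001, 0, 0.283]])

```text
clock: 34.98
ee_pos: [561.0, -244.7, 185.6]
tcp_rot: [0.987, 0.16, 0.004, 0.001]
ft_force: [0.1, 0.3, -2.4]
width: 0.291
```

```bash
python3 - <<'E'
from fit import *
st()
p=eyes.get_image("wrist"); st(); p=eyes.get_image("wrist"); s=st(); pickle.dump((p,s),open("w22.pkl","wb"))
overlay(p,[],"ov22",(270,200,370,280),7.5)
E
```

```text
t 34.98 tcp [ 561.  -244.7  185.6] ydir -71.6 zax [ 0.008  -0.0014 -1.    ] F [ 0.07  0.32 -2.42] w 0.291 q [ 0.5   0.43 -0.25  1.75  0.12  0.97 -1.05]
t 35.03 tcp [ 561.  -244.8  185.7] ydir -71.61 zax [ 0.008  -0.0014 -1.    ] F [-0.72  0.28 -2.25] w 0.291 q [ 0.5   0.43 -0.25  1.75  0.12  0.97 -1.05]
t 35.08 tcp [ 561.  -244.7  185.7] ydir -71.6 zax [ 0.008  -0.0014 -1.    ] F [ 0.08 -0.47 -2.03] w 0.29 q [ 0.5   0.43 -0.25  1.75  0.12  0.97 -1.05]
```

View pics/ov22.png

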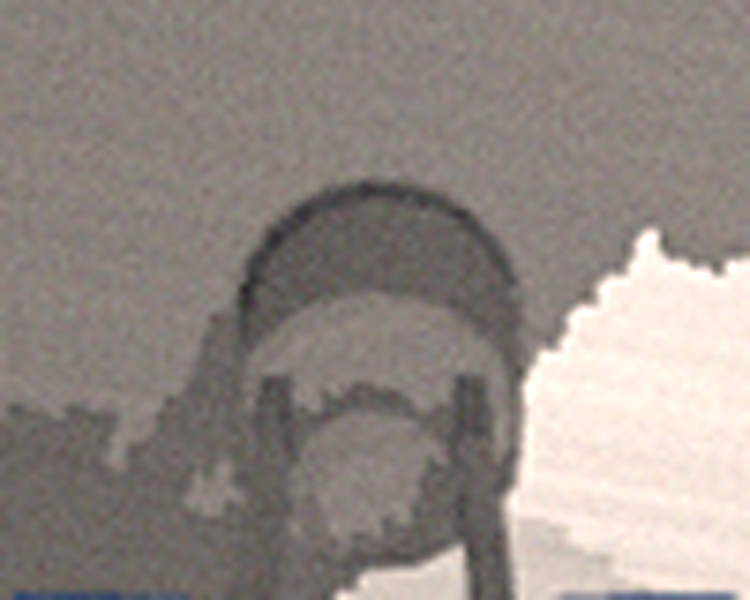

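Crescent is now even, so the foot is centred. Continue feeling down.

Emit:
arm_command(steps=[[0, 0, -0.001, 0, 0.283], [0, 0, -0.001, 0, 0.283]])

```text
clock: 35.25
ee_pos: [560.9, -244.7, 184.6]
tcp_rot: [0.987, 0.16, 0.004, 0.001]
ft_force: [-0.4, -0.6, -2.8]
width: 0.293
```

```bash
python3 ww.py 5
```

```text
mean 0.29278 sd 0.00164 se 0.00073 Fz -2.9
t 35.5 tcp [ 561.  -244.8  184.8] ydir -71.61 zax [ 0.0081 -0.0014 -1.    ] F [ 0.55  0.02 -2.27] w 0.292 q [ 0.5   0.43 -0.25  1.75  0.13  0.97 -1.05]
```

Emit:
arm_command(steps=[[0, 0, -0.001, 0, 0.283], [0, 0, -0.001, 0, 0.283]])

```text
clock: 35.67
ee_pos: [561.0, -244.7, 183.6]
tcp_rot: [0.987, 0.16, 0.004, 0.001]
ft_force: [-0.5, -0.2, -2.9]
width: 0.292
```

```bash
python3 ww.py 5
```

```text
mean 0.29244 sd 0.00072 se 0.00032 Fz -3.04
t 35.92 tcp [ 561.  -244.7  183.8] ydir -71.6 zax [ 0.0081 -0.0014 -1.    ] F [-0.76  0.61 -3.06] w 0.292 q [ 0.5   0.43 -0.25  1.75  0.13  0.97 -1.05]
```

Emit:
arm_command(steps=[[0, 0, -0.001, 0, 0.283], [0, 0, -0.001, 0, 0.283]])

```text
clock: 36.08
ee_pos: [561.0, -244.7, 182.6]
tcp_rot: [0.987, 0.16, 0.004, 0.001]
ft_force: [0.5, 0.2, -4.0]
width: 0.294
```

```bash
python3 ww.py 4
```

```text
mean 0.29109 sd 0.00234 se 0.00117 Fz -2.63
t 36.28 tcp [ 561.1 -244.7  182.8] ydir -71.6 zax [ 0.0081 -0.0014 -1.    ] F [ 0.27  0.23 -2.65] w 0.291 q [ 0.5   0.43 -0.25  1.75  0.13  0.96 -1.05]
```

Emit:
arm_command(steps=[[0, 0, -0.0008, 0, 0.283], [0, 0, -0.0008, 0, 0.283]])

```text
clock: 36.45
ee_pos: [561.0, -244.7, 181.8]
tcp_rot: [0.987, 0.16, 0.004, 0.001]
ft_force: [1.0, 0.6, -2.0]
width: 0.293
```

```bash
python3 ww.py 4
```

```text
mean 0.28934 sd 0.00067 se 0.00034 Fz -2.55
t 36.65 tcp [ 561.1 -244.7  182. ] ydir -71.6 zax [ 0.0081 -0.0014 -1.    ] F [ 1.17 -0.26 -3.01] w 0.29 q [ 0.5   0.43 -0.25  1.75  0.13  0.96 -1.05]
```

Emit:
arm_command(steps=[[0, 0, -0.0008, 0, 0.283], [0, 0, -0.0008, 0, 0.283]])

```text
clock: 36.82
ee_pos: [561.0, -244.7, 181.1]
tcp_rot: [0.987, 0.16, 0.004, 0.001]
ft_force: [0.3, 0.1, -3.6]
width: 0.292
```

```bash
python3 ww.py 4
```

```text
mean 0.2912 sd 0.00181 se 0.00091 Fz -3.09
t 37.02 tcp [ 561.  -244.8  181.2] ydir -71.6 zax [ 0.0081 -0.0014 -1.    ] F [-0.36  0.14 -3.03] w 0.292 q [ 0.5   0.43 -0.25  1.75  0.13  0.96 -1.05]
```

Emit:
arm_command(steps=[[0, 0, -0.0006, 0, 0.283], [0, 0, -0.0006, 0, 0.283]])

```text
clock: 37.18
ee_pos: [561.4, -244.8, 180.9]
tcp_rot: [0.987, 0.16, 0.004, 0.002]
ft_force: [0.1, 0.2, 0.4]
width: 0.293
```

```bash
python3 ww.py 4
```

```text
mean 0.29163 sd 0.00156 se 0.00078 Fz -0.6
t 37.38 tcp [ 561.3 -244.9  180.8] ydir -71.61 zax [ 0.0087 -0.0017 -1.    ] F [-0.53  0.76 -0.49] w 0.292 q [ 0.5   0.43 -0.25  1.75  0.13  0.96 -1.05]
```

Contact at TCP z 180.8, exactly where the foot should reach the recess floor (z 70), with the load transferring gently (~2.4 N). Check before releasing.

```bash
python3 - <<'E'
from fit import *
p=eyes.get_image("wrist"); s=st()
wc=s["ee_pos"][:2]+[-1.9,-1.4]
overlay(p,[((559.3,-246.2),15,74,(0,0,255)),((559.3,-246.2),14,106,(255,255,0))],"ov23",(270,200,370,280),7.5)
q=eyes.get_image("scene"); 
overlay(q,[((559.3,-246.2),15,74,(0,0,255)),((559.3,-246.2),14,106,(255,255,0)),((559.3,-246.2),7.5,121.5,(0,255,255))],"ov23s",(250,150,320,220),8)
E
```

```text
t 37.43 tcp [ 561.3 -244.9  180.8] ydir -71.6 zax [ 0.0087 -0.0017 -1.    ] F [ 1.29 -0.05  0.81] w 0.291 q [ 0.5   0.43 -0.25  1.75  0.13  0.96 -1.05]
```

View pics/ov23.png

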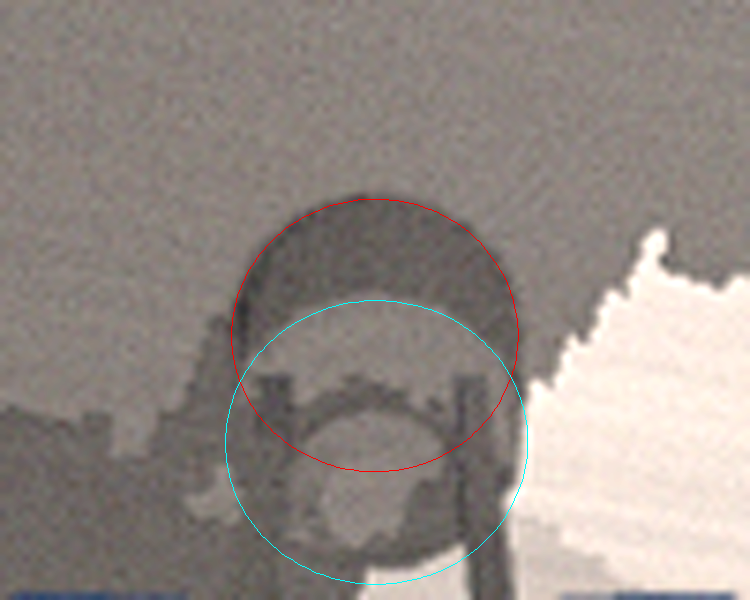

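View pics/ov23s.png

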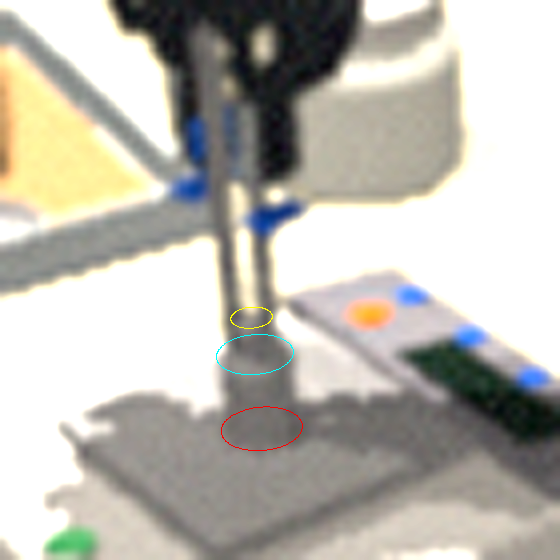

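Shoulder circle and rim match a fully seated weight. Release slowly, then lift the tongs away.

Emit:
arm_command(steps=[[0, 0, 0, 0, 0.292], [0, 0, 0, 0, 0.3], [0, 0, 0, 0, 0.308], [0, 0, 0, 0, 0.315], [0, 0, 0, 0, 0.321], [0, 0, 0, 0, 0.321], [0, 0, 0, 0, 0.321]])

```text
clock: 38.07
ee_pos: [561.3, -244.8, 180.8]
tcp_rot: [0.987, 0.16, 0.004, 0.001]
ft_force: [-0.0, 1.0, -1.4]
width: 0.321
```

```bash
python3 - <<'E'
from fit import *
st()
p=eyes.get_image("wrist"); s=st()
overlay(p,[],"ov24",(270,200,370,280),7.5)
E
```

```text
t 38.07 tcp [ 561.3 -244.8  180.8] ydir -71.6 zax [ 0.0086 -0.0016 -1.    ] F [-0.01  0.99 -1.37] w 0.321 q [ 0.5   0.43 -0.25  1.75  0.13  0.96 -1.05]
t 38.12 tcp [ 561.3 -244.8  180.8] ydir -71.6 zax [ 0.0087 -0.0016 -1.    ] F [ 0.51  0.16 -1.6 ] w 0.321 q [ 0.5   0.43 -0.25  1.75  0.13  0.96 -1.05]
```

View pics/ov24.png

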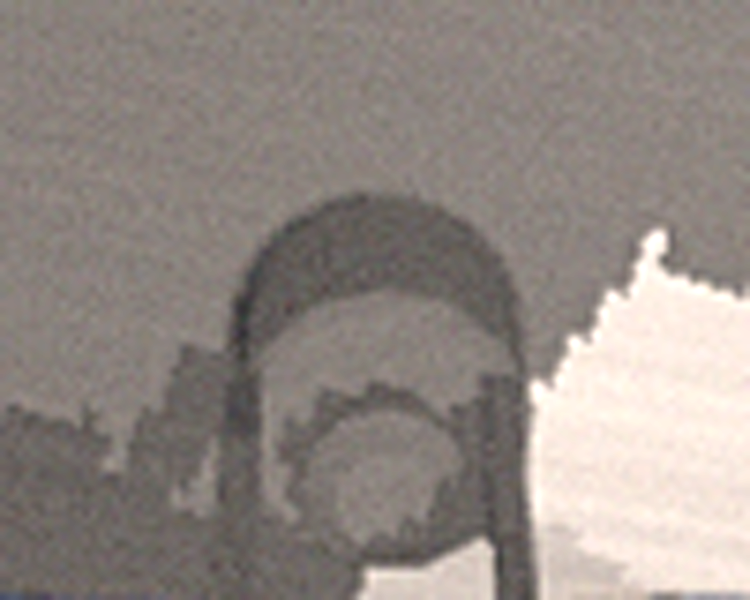

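Jaws are open clear of the knob both sides. Nudge 0.7 mm to centre, then raise.

Emit:
arm_command(steps=[[0.0002, -0.0007, 0, 0, 0.321], [0.0002, -0.0007, 0.001, 0, 0.321], [0.0002, -0.0007, 0.004, 0, 0.321], [0.0002, -0.0007, 0.009, 0, 0.321], [0.0002, -0.0007, 0.015, 0, 0.321], [0.0002, -0.0007, 0.023, 0, 0.321], [0.0002, -0.0007, 0.032, 0, 0.321], [0.0002, -0.0007, 0.04, 0, 0.321], [0.0002, -0.0007, 0.045, 0, 0.321]])

```text
clock: 38.87
ee_pos: [562.1, -245.7, 227.7]
tcp_rot: [0.987, 0.16, 0.005, 0.002]
ft_force: [-0.8, -0.6, -0.7]
width: 0.323
```

```bash
python3 - <<'E'
from fit import *
st()
p=eyes.get_image("wrist"); s=st(); save(p,"w25",(200,120,440,320),3.3)
st()
q=eyes.get_image("scene"); save(q,"s25",(220,120,350,260),4)
E
```

```text
t 38.87 tcp [ 562.1 -245.7  227.7] ydir -71.61 zax [ 0.0106 -0.0023 -0.9999] F [-0.83 -0.63 -0.69] w 0.323 q [ 0.51  0.39 -0.26  1.71  0.11  1.05 -1.03]
t 38.92 tcp [ 562.5 -245.8  228.3] ydir -71.61 zax [ 0.0116 -0.0028 -0.9999] F [ 0.35 -0.33 -0.65] w 0.32 q [ 0.51  0.39 -0.26  1.71  0.11  1.05 -1.03]
t 38.92 tcp [ 562.5 -245.8  228.3] ydir -71.61 zax [ 0.0116 -0.0028 -0.9999] F [ 0.35 -0.33 -0.65] w 0.32 q [ 0.51  0.39 -0.26  1.71  0.11  1.05 -1.03]
```

View pics/w25.png

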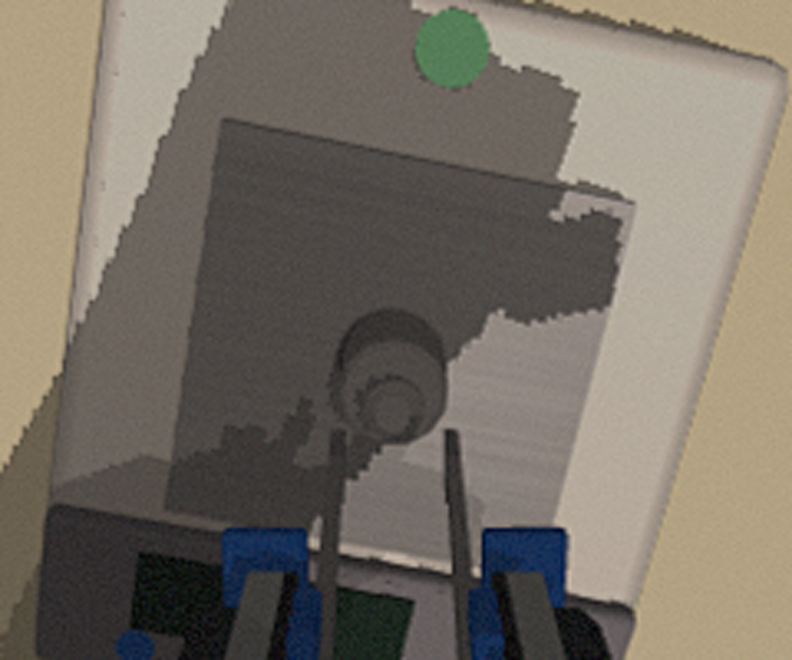

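View pics/s25.png

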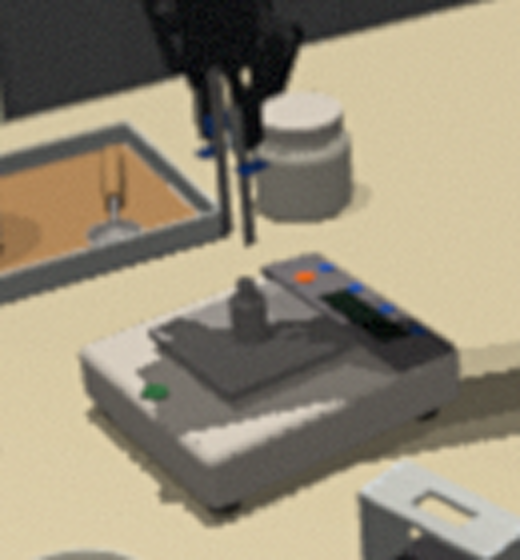

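Weight stands upright in the recess on its own. Carry the tongs back above the rack.

Emit:
arm_command(steps=[[-0.001, 0.015, 0, 0, 0.321], [-0.002, 0.04, 0, 0, 0.321], [-0.004, 0.072, 0, 0, 0.321], [-0.006, 0.108, 0, 0, 0.321], [-0.008, 0.144, 0, 0, 0.321], [-0.01, 0.178, 0, 0, 0.321], [-0.011, 0.208, -0.003, 0, 0.321], [-0.012, 0.234, -0.01, 0, 0.321], [-0.013, 0.252, -0.018, 0, 0.321], [-0.013, 0.26, -0.022, 0, 0.321]])

```text
clock: 39.8
ee_pos: [547.7, 18.9, 204.4]
tcp_rot: [0.987, 0.163, 0.005, 0.001]
ft_force: [0.0, 0.4, -0.9]
width: 0.323
```

Emit:
arm_command(steps=[[0, 0, 0, 0, 0.321], [0, 0, 0, 0, 0.321], [0, 0, 0, 0, 0.321]])

```text
clock: 40.05
ee_pos: [547.7, 17.6, 204.5]
tcp_rot: [0.987, 0.162, 0.004, 0.002]
ft_force: [-0.1, -0.3, -0.8]
width: 0.32
```

```bash
python3 - <<'E'
from fit import *
st()
p=eyes.get_image("wrist"); p=eyes.get_image("wrist"); s=st(); pickle.dump((p,s),open("w26.pkl","wb")); save(p,"w26",(220,150,420,310),4)
E
```

```text
t 40.05 tcp [547.7  17.6 204.5] ydir -71.37 zax [ 0.0092 -0.0017 -1.    ] F [-0.06 -0.33 -0.82] w 0.32 q [ 0.16  0.32 -0.37  1.88  0.14  0.96 -1.52]
t 40.15 tcp [548.   17.2 204.7] ydir -71.44 zax [ 0.0098 -0.0017 -1.    ] F [ 0.36  0.16 -1.61] w 0.319 q [ 0.16  0.32 -0.37  1.88  0.14  0.96 -1.52]
```

View pics/w26.png

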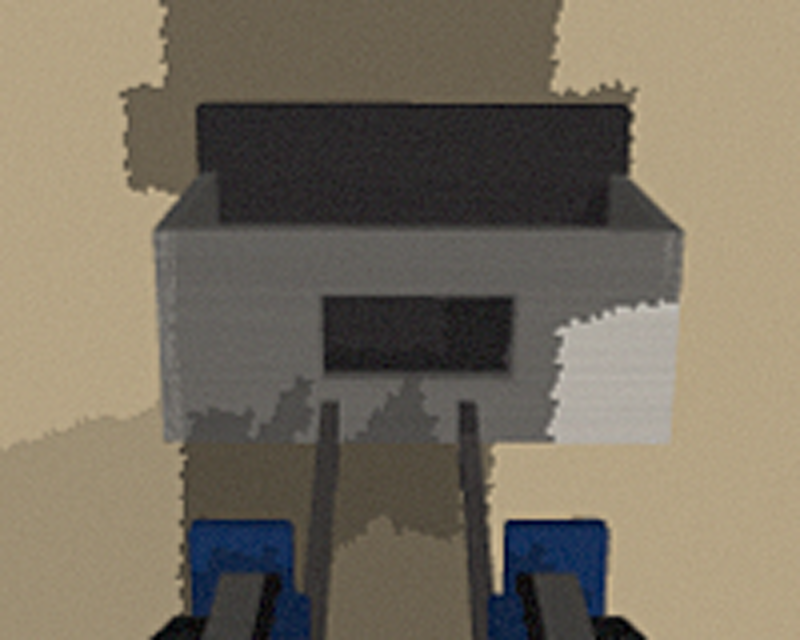

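```bash
python3 - <<'E'
from fit import *
p,s=pickle.load(open("w26.pkl","rb"))
up=lambda x,y:[(x+.5)/4-.5+220,(y+.5)/4-.5+150]
sl=onz(p,[up(418,334.5)],80)[0]
c=onz(p,[up(322,296),up(514,296),up(514,373),up(322,373)],80); print(c.round(1),np.linalg.norm(c[1]-c[0]),np.linalg.norm(c[2]-c[1]),np.degrees(np.arctan2(*(c[1]-c[0])[[1,0]])))
m=onz(p,[up(398,402)],s["ee_pos"][2]-73.8)[0]
t=m-5*np.array([.947,.32,0])
print("slot",sl.round(1),"tips",t.round(1),"move",(sl-t).round(1),"tcp",s["ee_pos"])
E
```

```text
[[552.7  34.9  80. ]
 [565.3  -2.7  80. ]
 [549.6  -8.4  80. ]
 [536.8  29.8  80. ]] 39.58415441573718 16.67899409424803 -71.47265892918895
slot [551.2  13.4  80. ] tips [547.6  16.9 130.9] move [  3.6  -3.4 -50.9] tcp [548.02960372  17.15333396 204.72008919]
```

Emit:
arm_command(steps=[[0.0015, -0.002, -0.01, 0, 0.321], [0.0028, -0.0034, -0.022, 0, 0.321], [0.0028, -0.0034, -0.034, 0, 0.321], [0.0028, -0.0034, -0.04, 0, 0.321], [0.0028, -0.0034, -0.04, 0, 0.321], [0.0028, -0.0034, -0.04, 0, 0.321]])

```text
clock: 40.65
ee_pos: [550.3, 13.8, 163.8]
tcp_rot: [0.987, 0.161, 0.004, 0.001]
ft_force: [0.0, 0.0, -0.3]
width: 0.322
```

```bash
python3 - <<'E'
from fit import *
p=eyes.get_image("wrist"); p=eyes.get_image("wrist"); s=st(); pickle.dump((p,s),open("w27.pkl","wb")); save(p,"w27",(220,150,420,310),4)
E
```

```text
t 40.75 tcp [551.1  14.  164.9] ydir -71.42 zax [ 0.0103 -0.0015 -0.9999] F [ 0.58 -0.07 -0.58] w 0.319 q [ 0.15  0.37 -0.36  1.91  0.17  0.88 -1.54]
```

View pics/w27.png

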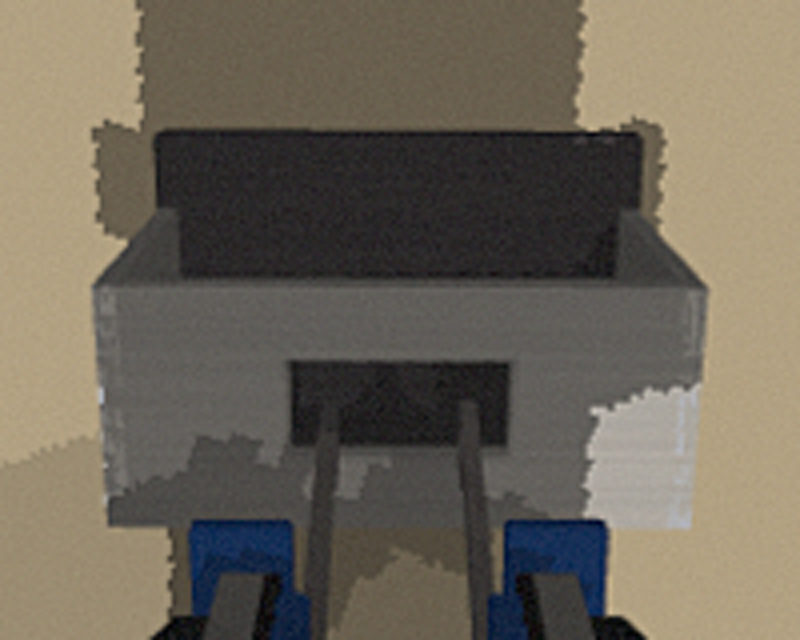

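```bash
python3 - <<'E'
from fit import *
p,s=pickle.load(open("w27.pkl","rb"))
up=lambda x,y:[(x+.5)/4-.5+220,(y+.5)/4-.5+150]
sl=onz(p,[up(400,403.5)],80)[0]
t=onz(p,[up(398,402)],s["ee_pos"][2]-73.8)[0]-5*np.array([.947,.32,0])
print("slot",sl.round(1),"tips",t.round(1),"move",(sl-t).round(1))
E
```

```text
slot [551.5  13.5  80. ] tips [550.6  13.6  91.1] move [  1.   -0.1 -11.1]
```

Slot and jaws aligned within 1 mm. Lower the tongs through the slot.

Emit:
arm_command(steps=[[0.0006, 0, -0.008, 0, 0.321], [0.0006, 0, -0.018, 0, 0.321], [0.0004, 0, -0.03, 0, 0.321], [0.0002, 0, -0.044, 0, 0.321], [0, 0, -0.056, 0, 0.321], [0, 0, -0.065, 0, 0.321], [0, 0, -0.068, 0, 0.321], [0, 0, -0.068, 0, 0.321]])

```text
clock: 41.42
ee_pos: [550.4, 14.0, 95.7]
tcp_rot: [0.987, 0.161, 0.004, 0.001]
ft_force: [-0.7, 0.1, -1.6]
width: 0.325
```

```bash
python3 - <<'E'
from fit import *
p=eyes.get_image("wrist"); p=eyes.get_image("wrist"); s=st(); save(p,"w28",(220,150,420,310),4)
q=eyes.get_image("scene"); save(q,"s28",(280,190,380,290),6);st()
E
```

```text
t 41.52 tcp [551.4  14.1  97.1] ydir -71.42 zax [ 0.0106 -0.0014 -0.9999] F [ 0.23 -0.28 -0.59] w 0.319 q [ 0.13  0.46 -0.34  1.96  0.22  0.75 -1.59]
t 41.57 tcp [551.6  14.1  97.5] ydir -71.43 zax [ 0.0113 -0.0014 -0.9999] F [-0.2   0.4  -0.91] w 0.321 q [ 0.13  0.46 -0.34  1.96  0.22  0.75 -1.59]
```

View pics/w28.png

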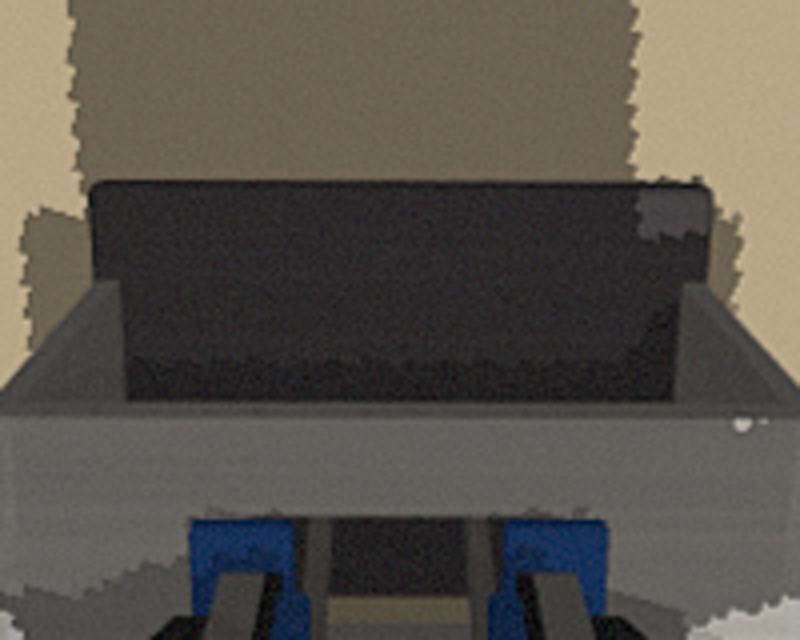

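View pics/s28.png

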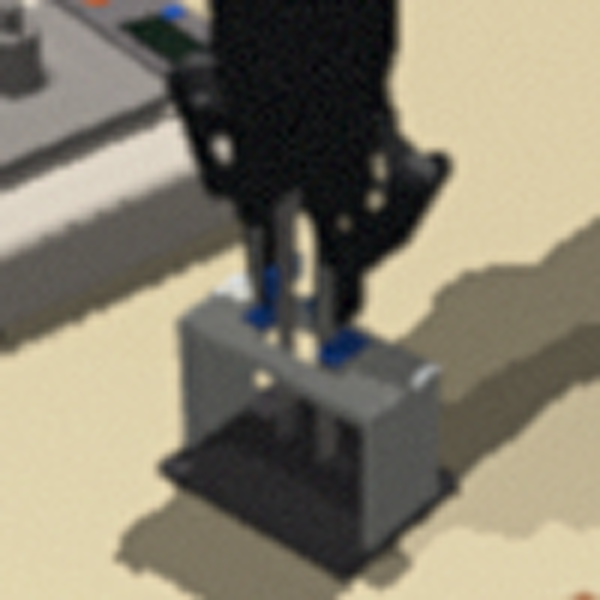

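Emit:
arm_command(steps=[[-0.0005, -0.0003, -0.002, 0, 0.321], [-0.0005, -0.0003, -0.0045, 0, 0.321], [-0.0005, -0.0003, -0.0045, 0, 0.321], [-0.0005, -0.0003, -0.0045, 0, 0.321]])

```text
clock: 41.9
ee_pos: [551.1, 13.7, 93.0]
tcp_rot: [0.987, 0.161, 0.005, 0.002]
ft_force: [0.5, 0.5, -1.2]
width: 0.324
```

Emit:
arm_command(steps=[[0, 0, -0.001, 0, 0.321], [0, 0, -0.001, 0, 0.321]])

```text
clock: 42.07
ee_pos: [551.3, 13.8, 92.2]
tcp_rot: [0.987, 0.161, 0.006, 0.002]
ft_force: [0.3, -0.7, 0.6]
width: 0.323
```

```bash
python3 ww.py 3
```

```text
mean 0.32223 sd 0.00297 se 0.00171 Fz 0.92
t 42.22 tcp [551.3  13.8  92.2] ydir -71.43 zax [ 0.0118 -0.0014 -0.9999] F [0.73 0.16 0.39] w 0.325 q [ 0.13  0.47 -0.33  1.96  0.23  0.74 -1.59]
```

Ledges are resting on the plate (Fz swung by about 2 N). Release and back straight up.

Emit:
arm_command(steps=[[0, 0, 0, 0, 0.33], [0, 0, 0, 0, 0.34], [0, 0, 0, 0, 0.36], [0, 0, 0, 0, 0.42], [0, 0, 0, 0, 0.5], [0, 0, 0, 0, 0.55], [0, 0, 0, 0, 0.55]])

```text
clock: 42.8
ee_pos: [551.3, 13.7, 92.2]
tcp_rot: [0.987, 0.161, 0.006, 0.002]
ft_force: [0.1, -0.4, 0.3]
width: 0.55
```

```bash
python3 - <<'E'
from fit import *
p=eyes.get_image("wrist"); s=st(); save(p,"w29",(160,180,480,420),2.5)
E
```

```text
t 42.85 tcp [551.3  13.7  92.2] ydir -71.43 zax [ 0.0118 -0.0014 -0.9999] F [ 0.47  0.17 -0.99] w 0.552 q [ 0.13  0.47 -0.33  1.96  0.23  0.74 -1.59]
```

View pics/w29.png

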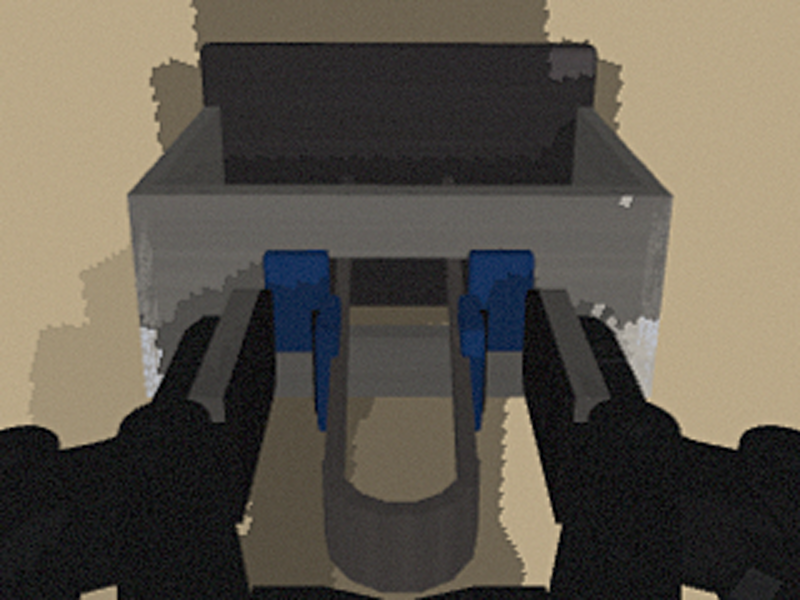

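Tongs hang free on the ledges and the fingers are clear. Raise away.

Emit:
arm_command(steps=[[0, 0, 0.01, 0, 0.6], [0, 0, 0.03, 0, 0.6], [0, 0, 0.06, 0, 0.6], [0, 0, 0.09, 0, 0.6], [0, 0, 0.12, 0, 0.6], [0, 0, 0.15, 0, 0.6], [-0.02, 0, 0.17, 0, 0.6], [-0.05, 0, 0.18, 0, 0.6], [-0.06, 0, 0.18, 0, 0.6]])

```text
clock: 43.6
ee_pos: [489.8, 14.3, 275.4]
tcp_rot: [0.987, 0.162, 0.007, 0.002]
ft_force: [-0.7, 0.3, 0.4]
width: 0.597
```

```bash
python3 - <<'E'
from fit import *
st()
p=eyes.get_image("wrist"); save(p,"w30")
q=eyes.get_image("scene"); save(q,"s30",(220,150,380,290),5);st()
t=eyes.get_image("top"); save(t,"t30",(190,190,440,290),3)
E
```

```text
t 43.6 tcp [489.8  14.3 275.4] ydir -71.4 zax [ 0.0153 -0.0018 -0.9999] F [-0.67  0.31  0.42] w 0.597 q [ 0.2   0.14 -0.4   1.92  0.07  1.07 -1.47]
t 43.7 tcp [490.   13.7 273.3] ydir -71.41 zax [ 0.0132 -0.0024 -0.9999] F [ 0.05 -0.22 -0.14] w 0.6 q [ 0.2   0.15 -0.4   1.92  0.07  1.07 -1.47]
```

View pics/w30.png

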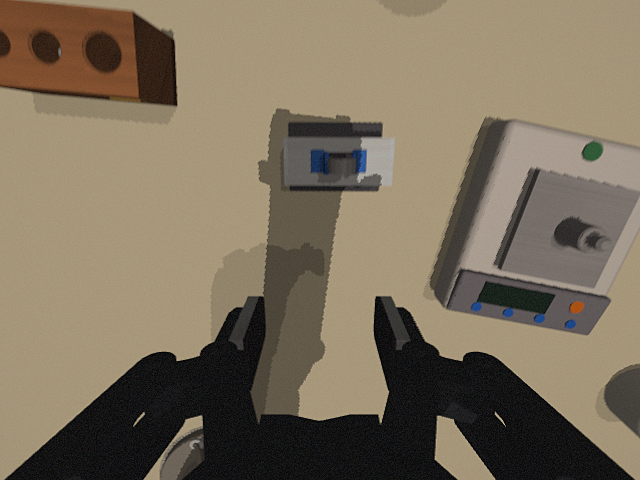

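View pics/s30.png

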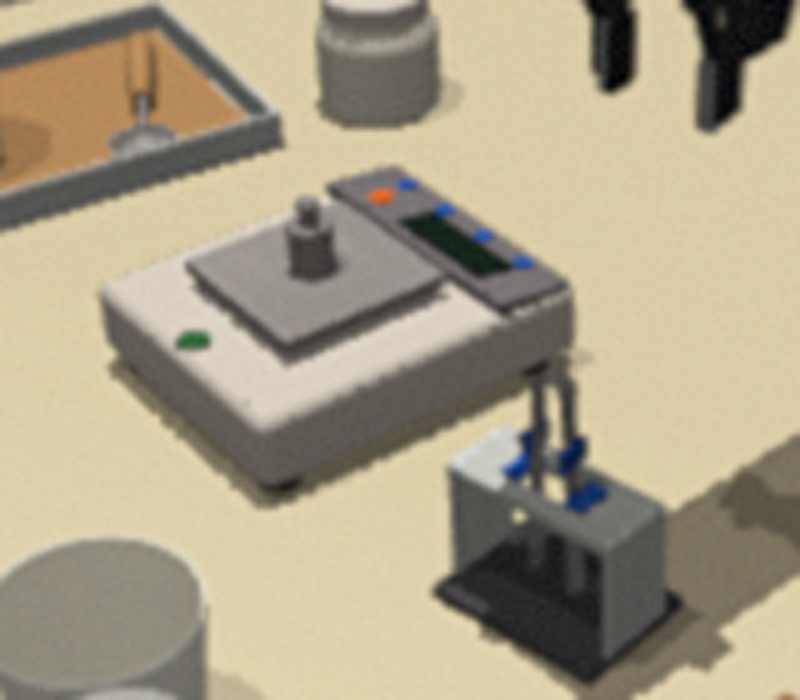

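View pics/t30.png

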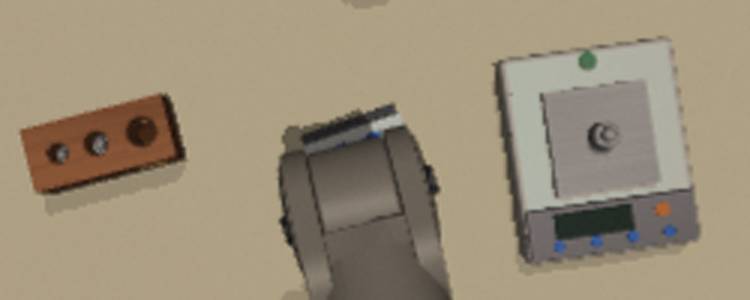

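The weight stands upright in the recess (top crop 603,136), the widest well is empty, the two small weights are still in their wells, and the tongs hang in the rack. Handing in.

```bash
python3 - <<'E'
from rig import manip
print(manip.job_done())
E
```

```text
the job is handed in; nothing more can be done
None
```

The 200 g weight is seated upright in the balance pan's recess, and the tongs hang on their ledges in the rack's slot. I handed the job in at about 43.8 s of the 64 s allowed.

- **Slipped first grip:** My force estimate read too high, so the first squeeze was too light and the jaws slid off the knob within the well. The weight stayed in the well, at most about 3 mm up. I recalibrated against the tongs' known spring force, squeezed harder and drew it out cleanly.
- **Uncertain squeeze:** I never measured the second grip directly. I inferred about 28–36 N from the gripper opening, so it may have been just under the 30 N minimum. It stayed below the marking limit and did not slip.
- **Seating:** The foot met the recess floor at the expected height, with about 2–3 N going onto the pan.
- **Final check:** The last pictures show the weight upright in the recess and the widest well empty. The other two weights are in place and the robot is clear of everything. The jar and one tub show where they were; I did not check the other tub again, but the arm never went near it.

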